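# Find the full paste jar and start it in the mixer

## Robot

A 6-joint arm with a two-finger parallel gripper is mounted at the origin on the work surface. World frame = base frame: x ahead of the robot, y to its left, z up, the work surface at z = 0. Lengths are in m, angles in degrees, forces in N, time in s.
With the tool pointing down it reaches from about 0.4 to 0.825 m from the base axis. Payload 7 kg.
Tool frame: the origin (TCP) lies between the finger pads; the fingertips stand 19 mm ahead of it and the grasp point (between the pads) is the TCP; z points along the fingers, y is the line along which they close (so a half turn about z gives the same grasp; the last joint's range is limited). The gripper opens to 88 mm and grips with 3 to 60 N. Pads are 19 mm wide; open, the fingers measure 130 mm over their backs; the gripper's body (78 mm by 193 mm) begins 47 mm behind the grasp point.
Start: joints at [16.507, 20.546, 0.682, 0, -70.136, -16.507], TCP at [0.675, -0, 0.246] pointing down, gripper open.
Joint ranges: [-176.03, 176.03], [-82.01, 121.73], [-58.28, 71.71], [-173.87, 95.51], [-174.79, -0.11], [-173.66, 173.66]. Speed limits (degrees/s): [136.94, 136.94, 172.46, 180, 180, 180].

## Interface

Orientations are given as [roll, pitch, yaw] about the fixed x, y, z axes, in that order (R = Rz(yaw) Ry(pitch) Rx(roll)).
In Python, from plant import get_obs, snapshot, close_job, spot_in, spot_point gives the robot as it stands.
- The arm moves only by the tool play_rows, never from a script. Its argument "plan" is a list of rows, each a list of 6 numbers: the shift along the tool's x, y, z in cm, then the turn, a rotation vector about the tool's x, y, z in degrees. A call has 1 to 20 rows; each row shifts and turns the commanded pose from where the row before left it, along the tool's axes as they then stand; what a row does not reach is not made up. A row lasts 1/12 s, in which the tool goes at most 41.7 mm and 7.16 degrees, less where a joint would pass 70% of its speed; a pose out of reach is approached as far as the arm can. A call is refused whole if a number of a shift passes 4.17 or a number of a turn 7.16, either way. A call with a gripper value outside its range is refused whole. "grip" is the finger opening in cm, from 0 to 8.76, set as the call begins (left out, the last holds). The fingers move at their own pace and stop on an object; the grip force is fixed at half the most. Time passes only in rows, so rows that do not move let the fingers close. It gives the time, the measured TCP pose, the force, the opening and the grip force at its end, in the units of the state.
- get_obs(): the state, without advancing time (a new reading comes with each control period).
- snapshot(name): name is "scene" or "side" or "wrist"; returns a dict with "frame" (400x640x3 uint8, red, green, blue), "fx", "fy", "cx", "cy" (pixels), "position" and "attitude" of the camera in the world. Camera axes: x right, y down, z forward; pixel columns grow to the right and rows downward; lengths in m; the calibration is good to about 2 mm. A picture is of the moment at which its call begins. There is no depth.
- close_job(): hands the job in; it is judged then, once.
Trained networks look in the newest picture that a camera, given by its name, has taken for a name from the list of things; names that differ only in an ending like _2 or _b are one class to them, and where a whole thing is asked for, a point or a joint stands for the part that bears it (a point fixed in the world has none). Each returns a list of dicts, best first, with "score" (0 to 1); they miss things now and then, are a little off and sometimes report something else, mostly with a low value. They report only what shows in the picture. A call takes as long as a camera call. They do not tell look-alikes from the thing itself.
- spot_in(camera, thing): "position" ([x, y, z] in m, in world coordinates, good to about 4 mm: the middle of the surface that is visible of it).
- spot_point(camera, thing): "position" ([x, y, z] in m, in world coordinates, good to about 4 mm: a listed point, or the origin of a listed thing).
The state is a dict: "clock": time; "joint_pos": joint angles; "qvel": joint speeds; "tau": joint torques, N m; "tool_pos": TCP position; "orientation": TCP orientation; "force": force on the tool from outside, world axes, zero at the start; "moment": the same for the moment, N m; "opening": finger opening in m; "gripper_force": force on a finger pad.
Only numpy, scipy, OpenCV 4.12 (cv2) and the standard library are available. Lean on these libraries where they do the work, as an engineer would, in place of code of your own. Each camera call takes 0.05 s, during which the arm holds its last target. There are 200 camera calls.

## Task

Of the three identical closed solder-paste jars only one is full: find it by its weight, and set empty ones you have lifted back down upright where they stood. Stand the full jar squarely on the floor of the mixer's tilted holder and let go of it, and only then push the mixer's start lever all the way over to on. Do not tip any jar over and leave the other things on the bench where they are.

Things in the scene. Friction and masses are not known exactly. Their poses are not given: they have to be found in the camera images.
- jar_1: one of three identical closed white plastic jars with a paper band, a cylinder 56 mm in diameter and 85 mm high standing on the bench (the ribbed lid, same diameter, is the top 15 mm). Origin: centre of its underside, z up its axis. One of the three is full and weighs 0.5 to 0.7 kg with its contents; the other two are empty and weigh about 0.12 kg. Which is full changes every time and cannot be seen; the filling shifts at most a few mm inside
- jar_2: one of three identical closed white plastic jars with a paper band, a cylinder 56 mm in diameter and 85 mm high standing on the bench (the ribbed lid, same diameter, is the top 15 mm). Origin: centre of its underside, z up its axis. One of the three is full and weighs 0.5 to 0.7 kg with its contents; the other two are empty and weigh about 0.12 kg. Which is full changes every time and cannot be seen; the filling shifts at most a few mm inside
- jar_3: one of three identical closed white plastic jars with a paper band, a cylinder 56 mm in diameter and 85 mm high standing on the bench (the ribbed lid, same diameter, is the top 15 mm). Origin: centre of its underside, z up its axis. One of the three is full and weighs 0.5 to 0.7 kg with its contents; the other two are empty and weigh about 0.12 kg. Which is full changes every time and cannot be seen; the filling shifts at most a few mm inside
- holder: square open aluminium jar holder on the paste mixer, tilted 30 degrees so that its floor slopes down to the mixer's front (robot side). Origin: centre of the inside floor, 60 mm above the bench; z: floor normal, out of the mouth, leaning 30 degrees to the front; y level along the mixer's width; x up the slope. Inside 66 x 66 mm, walls 20 mm high, 6 mm thick. A jar in it leans likewise and may slide a few mm
- light_bar (a point): middle of the fixed aluminium light bar that crosses level above the holder along the mixer's width: 205 mm long, 22 mm wide, 18 mm high, 12 mm behind the holder's origin and (underside) 149 mm above it, on two 12 mm posts 92 mm to each side; it blocks the way straight down into the holder
- mixer: grey bench mixer fixed to the bench; origin on the bench right below the holder's origin, z up, x away from its front, y to its left. Plinth 170 mm deep (85 mm each way from the origin), 28 mm high, from 130 mm right to 210 mm left of the origin
- switch (a joint): start lever of the mixer, rad: 0 = off, leaning 0.5 rad to the mixer's front (-x of the mixer); 1.0 = on, leaning 0.5 rad to the back (+x of the mixer); end stops at both; stays where it is left, light friction of about 1 N at the knob. Its pivot, level along the mixer's y, lies at x -20, y +165, z +50 mm in the mixer's frame
- switch_tip (a point): centre of the lever's black ball knob, 26 mm in diameter, 70 mm from the pivot, on a 10 mm steel rod; it moves with the lever
- circuit_board: bystander: green circuit board 80 x 120 mm lying flat, parts up to 13 mm high
- solder_spool: bystander: reel of solder standing on its flat end, 52 mm across, 38 mm high
- screwdriver: bystander: black-handled screwdriver lying flat, 170 mm long, handle 26 mm thick; origin under its middle, x along it to the tip
- multimeter: bystander: grey multimeter lying flat, 130 x 70 x 40 mm
- flux_bottle: bystander: little amber bottle with black cap, 34 mm across, 70 mm high
- tweezers: bystander: steel tweezers lying flat, 135 mm long, 8 mm high
- brush: bystander: wooden-handled brush lying flat, 160 mm long
Things that resemble listed ones, but are neither listed nor needed, are in the scene too. Leave any blue, orange or red look-alike of the jar_1 alone.

How it is judged (in metres and radians):
On the way, in this order (a step that is already met when the one before it is completed fails the run):
1. the full jar stands on the floor of the tilted holder, let go of, with the lever still off ((((x of jar_1 in the frame of holder between -0.011 and 0.011 m and y of jar_1 in the frame of holder between -0.011 and 0.011 m and z of jar_1 in the frame of holder between -0.004 and 0.005 m and angle between the z axis of jar_1 and the z axis of holder, either way round below 0.1 rad and angle between jar_1's own z axis and vertical below 0.8 rad and linear speed of jar_1 below 0.02 m/s and contact force between jar_1 and holder above 3 N) and contact force between the fingers and jar_1 below 0.05 N) or ((x of jar_2 in the frame of holder between -0.011 and 0.011 m and y of jar_2 in the frame of holder between -0.011 and 0.011 m and z of jar_2 in the frame of holder between -0.004 and 0.005 m and angle between the z axis of jar_2 and the z axis of holder, either way round below 0.1 rad and angle between jar_2's own z axis and vertical below 0.8 rad and linear speed of jar_2 below 0.02 m/s and contact force between jar_2 and holder above 3 N) and contact force between the fingers and jar_2 below 0.05 N) or ((x of jar_3 in the frame of holder between -0.011 and 0.011 m and y of jar_3 in the frame of holder between -0.011 and 0.011 m and z of jar_3 in the frame of holder between -0.004 and 0.005 m and angle between the z axis of jar_3 and the z axis of holder, either way round below 0.1 rad and angle between jar_3's own z axis and vertical below 0.8 rad and linear speed of jar_3 below 0.02 m/s and contact force between jar_3 and holder above 3 N) and contact force between the fingers and jar_3 below 0.05 N)) and value of joint switch below 0.5 rad), for 0.3 s.
2. the lever is pushed over to on (value of joint switch above 0.85 rad), for 0.1 s.
At the end, for the whole second after the job is handed in: The full jar stands at rest on the holder's floor (axis within 0.1 rad of the holder's, within 11 mm of its centre and 5 mm of its floor), released; the two empty jars stand upright on the bench at rest within 50 mm of where they began; the lever is at more than 0.85 rad ((((x of jar_1 in the frame of holder between -0.011 and 0.011 m and y of jar_1 in the frame of holder between -0.011 and 0.011 m and z of jar_1 in the frame of holder between -0.004 and 0.005 m and angle between the z axis of jar_1 and the z axis of holder, either way round below 0.1 rad and angle between jar_1's own z axis and vertical below 0.8 rad and linear speed of jar_1 below 0.02 m/s and contact force between jar_1 and holder above 3 N) and contact force between the fingers and jar_1 below 0.05 N and (distance of jar_2 from where it was at the start of the episode below 0.05 m and angle between jar_2's own z axis and vertical below 0.1 rad and height (world z) of jar_2 below 0.006 m and linear speed of jar_2 below 0.02 m/s) and (distance of jar_3 from where it was at the start of the episode below 0.05 m and angle between jar_3's own z axis and vertical below 0.1 rad and height (world z) of jar_3 below 0.006 m and linear speed of jar_3 below 0.02 m/s)) or ((x of jar_2 in the frame of holder between -0.011 and 0.011 m and y of jar_2 in the frame of holder between -0.011 and 0.011 m and z of jar_2 in the frame of holder between -0.004 and 0.005 m and angle between the z axis of jar_2 and the z axis of holder, either way round below 0.1 rad and angle between jar_2's own z axis and vertical below 0.8 rad and linear speed of jar_2 below 0.02 m/s and contact force between jar_2 and holder above 3 N) and contact force between the fingers and jar_2 below 0.05 N and (distance of jar_1 from where it was at the start of the episode below 0.05 m and angle between jar_1's own z axis and vertical below 0.1 rad and height (world z) of jar_1 below 0.006 m and linear speed of jar_1 below 0.02 m/s) and (distance of jar_3 from where it was at the start of the episode below 0.05 m and angle between jar_3's own z axis and vertical below 0.1 rad and height (world z) of jar_3 below 0.006 m and linear speed of jar_3 below 0.02 m/s)) or ((x of jar_3 in the frame of holder between -0.011 and 0.011 m and y of jar_3 in the frame of holder between -0.011 and 0.011 m and z of jar_3 in the frame of holder between -0.004 and 0.005 m and angle between the z axis of jar_3 and the z axis of holder, either way round below 0.1 rad and angle between jar_3's own z axis and vertical below 0.8 rad and linear speed of jar_3 below 0.02 m/s and contact force between jar_3 and holder above 3 N) and contact force between the fingers and jar_3 below 0.05 N and (distance of jar_1 from where it was at the start of the episode below 0.05 m and angle between jar_1's own z axis and vertical below 0.1 rad and height (world z) of jar_1 below 0.006 m and linear speed of jar_1 below 0.02 m/s) and (distance of jar_2 from where it was at the start of the episode below 0.05 m and angle between jar_2's own z axis and vertical below 0.1 rad and height (world z) of jar_2 below 0.006 m and linear speed of jar_2 below 0.02 m/s))) and value of joint switch above 0.85 rad); the robot touches nothing.
It fails at once if a jar is tipped over (more than 63 degrees) (angle between any of jar_1, jar_2, jar_3's own z axis and vertical above 1.1 rad).
It fails at once if a bystander is moved more than 30 mm (distance of any of circuit_board, solder_spool, screwdriver, multimeter, flux_bottle, tweezers, brush from where it was at the start of the episode above 0.03 m).
It also fails if it takes over 72 s, if anything falls off the work surface, if the arm or the gripper's body presses on something with over 40 N, if the wrist force passes 120 N, or if a joint passes its speed limit or range.

## Working session

There is one attempt and no reset: what is moved stays moved. The work goes in short steps, Python scripts to look and compute and a tool call to move; the robot and the scene stay as the last step left them, time stands still between calls to the robot, and variables do not carry over. Pictures are saved under pics/ and viewed, at most 10 in all, crops included, and the job is handed in when it is done.

Besides the shell and the picture viewer there is one more tool, called after ">>>" by a JSON object that holds its "name" and its "arguments". play_rows: Moves the arm, as the interface text tells. Its arguments: {"type":"object","properties":{"plan":{"type":"array","items":{"type":"array","items":{"type":"number"}}},"grip":{"type":"number"}},"required":["plan"]}

```bash
mkdir -p pics; cat > h.py <<'E'
import numpy as np, cv2
from plant import *
def pic(c,n):
    s=snapshot(c); cv2.imwrite(f'pics/{n}.png',cv2.cvtColor(s['frame'],cv2.COLOR_RGB2BGR)); return s
E
python3 - <<'E'
from h import *
for c in ['scene','side']:
    s=pic(c,c+'0'); print(c,np.round(s['position'],3),s['fx'],s['cx'],s['cy'],s['attitude'])
    for t in ['jar_1','holder','light_bar','mixer','switch_tip','switch','multimeter','flux_bottle','solder_spool','circuit_board','screwdriver','tweezers','brush']:
        for d in spot_point(c,t)[:5] if t!='switch' else []: print(t,np.round(d['position'],3),round(d['score'],2))
print(get_obs())
E
```

```text
scene [ 1.152 -0.589  1.248] 488.2596484021927 319.12596790145955 200.7568688481713 [-142.1085075     0.82520587   44.84969647]
jar_1 [ 0.645 -0.301 -0.004] 0.89
jar_1 [ 0.608 -0.046 -0.   ] 0.86
jar_1 [ 0.429 -0.203  0.002] 0.85
jar_1 [ 0.5   -0.114  0.002] 0.77
jar_1 [ 0.422 -0.328  0.   ] 0.76
holder [0.536 0.154 0.058] 0.51
holder [ 0.706 -0.055 -0.004] 0.46
holder [ 0.344 -0.186  0.001] 0.46
mixer [ 0.54   0.154 -0.002] 0.81
switch_tip [0.517 0.325 0.116] 0.56
switch_tip [ 0.54   0.154 -0.002] 0.35
switch_tip [ 0.652 -0.171 -0.003] 0.2
multimeter [ 0.66  -0.424 -0.001] 0.81
multimeter [0.516 0.326 0.119] 0.48
solder_spool [ 0.704 -0.055 -0.002] 0.54
solder_spool [0.537 0.155 0.002] 0.22
circuit_board [ 0.383  0.062 -0.004] 0.65
screwdriver [ 0.564 -0.257  0.002] 0.64
tweezers [ 0.344 -0.187  0.002] 0.48
brush [ 0.762  0.153 -0.002] 0.95
side [-0.068  0.824  0.977] 385.77807150733287 322.9148292698735 200.01440037388028 [-128.78627789   -0.40735784 -143.73143041]
jar_1 [ 0.388 -0.066  0.004] 0.96
jar_1 [ 0.43  -0.204  0.003] 0.85
jar_1 [ 0.61  -0.05  -0.001] 0.84
jar_1 [ 0.644 -0
[... 548 characters left out ...]
0.221] 0.17
{'clock': 1.3, 'joint_pos': array([ 1.65056483e+01,  2.05441393e+01,  6.80989417e-01, -1.39500870e-03,
       -7.01353779e+01, -1.65053348e+01]), 'qvel': array([-0.04499284, -0.08408225,  0.08935464,  0.04097439,  0.02245716,
        0.06649412]), 'tau': array([ 9.44469466e-04, -5.82389688e+01,  2.93297178e+01,  7.00232506e+00,
        1.21118588e-02, -2.03909781e-05]), 'tool_pos': array([ 6.74967615e-01, -2.79725025e-05,  2.45574559e-01]), 'orientation': array([-1.79998961e+02,  1.67620277e-03, -9.00001605e+01]), 'force': array([ 0.56799906, -0.62000137,  0.05164852]), 'moment': array([-0.0252286 , -0.02621068, -0.01985103]), 'gripper_force': 0.0, 'opening': 0.08803137803651939}
```

View pics/scene0.png

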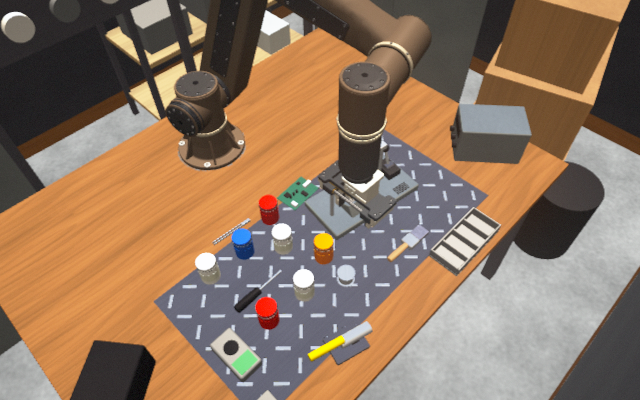

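View pics/side0.png

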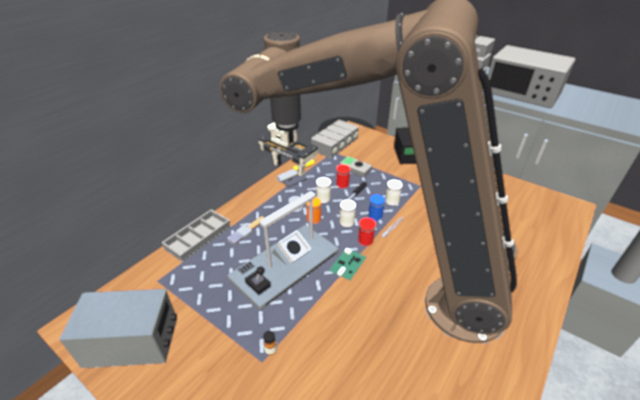

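The scene view shows white jars at about (207,268), (282,238) and (303,285). Red look-alikes are at (268,210) and (267,313), blue at (243,243) and orange at (323,248). The mixer is under the arm at (362,195). The side view shows the holder at (293,247), the lever at (258,278) and the light bar at about (288,210).

```bash
cat >> h.py <<'E'
from scipy.spatial.transform import Rotation as Ro
def ray(s,u,v,z):
    d=Ro.from_euler('xyz',s['attitude'],degrees=True).apply([(u-s['cx'])/s['fx'],(v-s['cy'])/s['fy'],1]); p=np.array(s['position']); return p+d*(z-p[2])/d[2]
def proj(s,p):
    q=Ro.from_euler('xyz',s['attitude'],degrees=True).inv().apply(np.array(p)-s['position']); return np.array([s['cx']+s['fx']*q[0]/q[2],s['cy']+s['fy']*q[1]/q[2]])
E
python3 - <<'E'
from h import *
for c in ['scene','side']:
    s=snapshot(c)
    for d in spot_point(c,'jar_1'):
        p=np.array(d['position']); q=proj(s,p+[0,0,.02]).astype(int); print(c,np.round(p,3),q,s['frame'][q[1],q[0]],round(d['score'],2))
    for d in spot_in(c,'jar_1'):
        print('in',np.round(d['position'],3),round(d['score'],2))
    # white band segmentation: lids
    if c=='scene':
      for u,v in [(207,258),(282,229),(303,276)]: print('lid ray',ray(s,u,v,.085))
E
```

```text
scene [ 0.428 -0.206  0.001] [243 247] [ 47  64 100] 0.97
scene [ 0.642 -0.3   -0.004] [267 316] [189  28  17] 0.93
scene [ 0.651 -0.173 -0.006] [303 288] [129 125 116] 0.79
scene [ 0.421 -0.325  0.   ] [209 271] [106 100  91] 0.78
scene [ 0.5   -0.115  0.001] [282 242] [137 130 118] 0.77
scene [ 0.607 -0.048 -0.004] [323 251] [131  99  78] 0.61
scene [ 0.391 -0.069  0.001] [269 213] [118  27  23] 0.56
in [ 0.436 -0.333  0.083] 0.96
in [ 0.657 -0.307  0.083] 0.93
in [ 0.512 -0.12   0.08 ] 0.89
in [ 0.406 -0.073  0.074] 0.84
in [ 0.444 -0.209  0.077] 0.64
in [ 0.617 -0.057  0.08 ] 0.61
lid ray [ 0.42034182 -0.31909368  0.085     ]
lid ray [ 0.49753545 -0.10742041  0.085     ]
lid ray [ 0.65168621 -0.17176831  0.085     ]
side [ 0.422 -0.323 -0.003] [391 197] [233 230 213] 0.91
side [ 0.425 -0.206  0.005] [376 210] [ 47 100 200] 0.89
side [ 0.504 -0.112  0.001] [345 216] [238 236 225] 0.81
side [0.551 0.152 0.22 ] [287 201] [125 129 148] 0.66
side [ 0.654 -0.175 -0.002] [323 194] [233 230 214] 0.65
side [ 0.644 -0.301 -0.004] [342 180] [217  40  37] 0.57
side [ 0.389 -0.068  0.002] [365 235] [219  40  36] 0.56
side [ 0.61  -0.049 -0.001] [313 214] [225 129  80] 0.52
side [ 0.661 -0.422  0.001] [354 165] [190 188 183] 0.43
side [0.379 0.454 0.001] [267 345] [202 123  51] 0.38
in [ 0.644 -0.155  0.058] 0.87
in [ 0.59  -0.037  0.058] 0.77
in [ 0.635 -0.28   0.058] 0.65
in [ 0.42  -0.184  0.066] 0.63
in [ 0.38  -0.046  0.066] 0.6
in [ 0.491 -0.094  0.063] 0.57
in [ 0.409 -0.305  0.055] 0.55
```

>>> {"name": "play_rows", "arguments": {"plan": [[2.9,0.38,2,0,0,0],[2.9,0.38,2,0,0,0],[2.9,0.38,2,0,0,0],[2.9,0.38,2,0,0,0],[2.9,0.38,2,0,0,0],[2.9,0.38,2,0,0,0],[0,0,1,0,0,0],[0,0,2,0,0,0],[0,0,2,0,0,0],[0,0,1,0,0,0],[0,0,0,0,0,0]], "grip": 8.76}}

```text
clock: 2.52
tool_pos: [0.6506, -0.1738, 0.0629]
orientation: [179.7, 0.0, -90.0]
force: [-0.5, 0.5, -1.1]
opening: 0.0873
gripper_force: 0.0
```

>>> {"name": "play_rows", "arguments": {"plan": [[0,0,0,0,0,0],[0,0,0,0,0,0],[0,0,0,0,0,0],[0,0,0,0,0,0],[0,0,0,0,0,0],[0,0,0,0,0,0]], "grip": 4.5}}

```text
clock: 3.02
tool_pos: [0.6528, -0.1739, 0.0665]
orientation: [-179.9, -0.0, -90.0]
force: [0.4, -0.3, 3.0]
opening: 0.0557
gripper_force: 30.0
```

Gripped. Lift and weigh.

>>> {"name": "play_rows", "arguments": {"plan": [[0,0,-1,0,0,0],[0,0,-1,0,0,0],[0,0,-1,0,0,0],[0,0,0,0,0,0],[0,0,0,0,0,0],[0,0,0,0,0,0],[0,0,0,0,0,0],[0,0,0,0,0,0]]}}

```text
clock: 3.68
tool_pos: [0.6518, -0.174, 0.095]
orientation: [179.9, 0.0, -90.0]
force: [-0.4, 0.3, -1.3]
opening: 0.0555
gripper_force: 30.0
```

```bash
python3 -c "
from h import *
o=get_obs();print(o['clock'],o['force'],o['moment'],o['tool_pos'])
snapshot('scene');o=get_obs();print(o['clock'],o['force'],o['tool_pos'])"
```

```text
3.6833 [-0.3733479   0.33397526 -1.32354728] [0.01019876 0.01594903 0.05689635] [ 0.65177354 -0.17399112  0.09496751]
3.7333 [ 0.33079754  0.23345414 -1.93947429] [ 0.65183776 -0.17401634  0.09499311]
```

Empty (about 1.2 N). I'll put it back and go to the second jar.

>>> {"name": "play_rows", "arguments": {"plan": [[0,0,1,0,0,0],[0,0,1,0,0,0],[0,0,0.9,0,0,0],[0,0,0.1,0,0,0],[0,0,0,0,0,0],[0,0,0,0,0,0]]}}

```text
clock: 4.23
tool_pos: [0.6516, -0.1742, 0.0647]
orientation: [179.9, -0.0, -90.0]
force: [-1.3, -0.6, 2.5]
opening: 0.0561
gripper_force: 30.0
```

>>> {"name": "play_rows", "arguments": {"plan": [[0,0,0,0,0,0],[0,0,0,0,0,0],[0,0,0,0,0,0],[0,0,0,0,0,0],[0,0,-2,0,0,0],[0,0,-2.5,0,0,0],[0,0,-2.5,0,0,0],[-1,2.5,0,0,0,0],[-1,2.5,0,0,0,0],[-1,2.5,0,0,0,0],[-1,2.5,0,0,0,0],[-1,2.5,0,0,0,0],[-1,2.5,0,0,0,0],[0,0,1,0,0,0],[0,0,2.5,0,0,0],[0,0,2.5,0,0,0],[0,0,1,0,0,0],[0,0,0,0,0,0],[0,0,0,0,0,0]], "grip": 8.76}}

```text
clock: 5.82
tool_pos: [0.5023, -0.1142, 0.0655]
orientation: [179.9, -0.0, -90.0]
force: [-0.1, -0.4, 0.1]
opening: 0.0875
gripper_force: 0.0
```

>>> {"name": "play_rows", "arguments": {"plan": [[0,0,0,0,0,0],[0,0,0,0,0,0],[0,0,0,0,0,0],[0,0,0,0,0,0],[0,0,0,0,0,0],[0,0,0,0,0,0]], "grip": 4.5}}

```text
clock: 6.32
tool_pos: [0.502, -0.1141, 0.0659]
orientation: [180.0, -0.0, -90.0]
force: [-1.7, 1.1, 3.5]
opening: 0.0556
gripper_force: 30.0
```

>>> {"name": "play_rows", "arguments": {"plan": [[0,0,-1,0,0,0],[0,0,-1,0,0,0],[0,0,-1,0,0,0],[0,0,0,0,0,0],[0,0,0,0,0,0],[0,0,0,0,0,0],[0,0,0,0,0,0],[0,0,0,0,0,0]]}}

```text
clock: 6.98
tool_pos: [0.5018, -0.114, 0.0951]
orientation: [179.9, -0.0, -90.0]
force: [-0.2, 0.5, -2.5]
opening: 0.056
gripper_force: 30.0
```

```bash
python3 -c "
from h import *
for i in range(5):
  snapshot('scene');o=get_obs();print(o['clock'],o['force'],o['tool_pos'],o['joint_pos'])"
```

```text
7.0333 [-0.74972918  0.2580661  -1.17962922] [ 0.50188163 -0.11405672  0.0951363 ] [ 9.07425299e+00  1.44003758e+01 -3.05119184e+01 -3.78168134e-03
 -4.51372965e+01 -9.07469992e+00]
7.0833 [-0.09127359  0.51446515 -1.23296523] [ 0.50194345 -0.11402787  0.09517357] [ 9.07671442e+00  1.43995952e+01 -3.05067132e+01 -3.37987629e-03
 -4.51384693e+01 -9.07553703e+00]
7.1333 [ 0.04755421 -0.46725358 -1.96953643] [ 0.502017   -0.11404128  0.09523661] [ 9.07409952e+00  1.43967906e+01 -3.05000734e+01 -2.69451254e-03
 -4.51395796e+01 -9.07603565e+00]
7.1833 [-0.5796217  -0.68501366 -0.8981045 ] [ 0.50203304 -0.11403915  0.09526617] [ 9.07416085e+00  1.43950927e+01 -3.04974730e+01 -2.48478478e-03
 -4.51425706e+01 -9.07489134e+00]
7.2333 [ 0.36795115 -0.83539101 -1.76221555] [ 0.50208106 -0.11404529  0.09534142] [ 9.07398941e+00  1.43886760e+01 -3.04948161e+01  2.64739918e-04
 -4.51430301e+01 -9.07589032e+00]
```

Also empty, so the third jar should be the full one. I'll go there.

>>> {"name": "play_rows", "arguments": {"plan": [[0,0,1,0,0,0],[0,0,1,0,0,0],[0,0,0.9,0,0,0],[0,0,0.1,0,0,0],[0,0,0,0,0,0],[0,0,0,0,0,0]]}}

```text
clock: 7.73
tool_pos: [0.5017, -0.1141, 0.0645]
orientation: [179.9, -0.0, -90.0]
force: [0.2, 0.8, -1.1]
opening: 0.0555
gripper_force: 30.0
```

>>> {"name": "play_rows", "arguments": {"plan": [[0,0,0,0,0,0],[0,0,0,0,0,0],[0,0,0,0,0,0],[0,0,0,0,0,0],[0,0,-2,0,0,0],[0,0,-2.5,0,0,0],[0,0,-2.5,0,0,0],[3,1.15,0,0,0,0],[3,1.15,0,0,0,0],[3,1.15,0,0,0,0],[3,1.15,0,0,0,0],[3,1.15,0,0,0,0],[3,1.15,0,0,0,0],[3,1.15,0,0,0,0],[0,0,1,0,0,0],[0,0,2.5,0,0,0],[0,0,2.5,0,0,0],[0,0,1,0,0,0],[0,0,0,0,0,0],[0,0,0,0,0,0]], "grip": 8.76}}

```text
clock: 9.4
tool_pos: [0.4218, -0.3239, 0.0656]
orientation: [179.9, 0.0, -90.0]
force: [0.2, 0.8, -0.1]
opening: 0.0878
gripper_force: 0.0
```

>>> {"name": "play_rows", "arguments": {"plan": [[0,0,0,0,0,0],[0,0,0,0,0,0],[0,0,0,0,0,0],[0,0,0,0,0,0],[0,0,0,0,0,0],[0,0,0,0,0,0]], "grip": 4.5}}

```text
clock: 9.9
tool_pos: [0.4218, -0.324, 0.066]
orientation: [-180.0, -0.0, -90.0]
force: [-0.4, 1.9, 3.1]
opening: 0.0557
gripper_force: 30.0
```

>>> {"name": "play_rows", "arguments": {"plan": [[0,0,-0.5,0,0,0],[0,0,-0.5,0,0,0],[0,0,0,0,0,0],[0,0,0,0,0,0],[0,0,0,0,0,0],[0,0,0,0,0,0],[0,0,0,0,0,0]]}}

```text
clock: 10.48
tool_pos: [0.4215, -0.3239, 0.0753]
orientation: [180.0, 0.0, -90.0]
force: [0.4, -0.4, -6.0]
opening: 0.0557
gripper_force: 30.0
```

About 6 N, so this is the full one. The arm is now clear of the mixer, so I'll refine the mixer pose.

```bash
cat >> h.py <<'E'
def model(o,yaw):
    """o=mixer origin xy; polylines in world"""
    Rm=Ro.from_euler('z',yaw,degrees=True); T=lambda P:Rm.apply(np.array(P,float))+[o[0],o[1],0]
    H=lambda P:T(Ro.from_euler('y',-30,degrees=True).apply(np.array(P,float))+[0,0,.06])
    sq=lambda a,z:[[a,a,z],[-a,a,z],[-a,-a,z],[a,-a,z],[a,a,z]]
    L=[T([[-.085,-.13,.028],[.085,-.13,.028],[.085,.21,.028],[-.085,.21,.028],[-.085,-.13,.028]]),H(sq(.033,.02)),H(sq(.039,.02)),
       T([[.001,-.1025,.227],[.023,-.1025,.227],[.023,.1025,.227],[.001,.1025,.227],[.001,-.1025,.227]]),T([[-.02,.165,.05],[-.02-.07*np.sin(.5),.165,.05+.07*np.cos(.5)]])]
    return L
def overlay(s,L,n,box,k):
    im=cv2.cvtColor(s['frame'],cv2.COLOR_RGB2BGR); x0,y0,x1,y1=box
    im=cv2.resize(im[y0:y1,x0:x1],None,fx=k,fy=k,interpolation=cv2.INTER_CUBIC)
    for l in L:
        q=np.array([(proj(s,p)-[x0,y0]+.5)*k for p in l]); cv2.polylines(im,[np.round(q*8).astype(np.int32)],False,(0,0,255),1,cv2.LINE_AA,3)
    return im
E
python3 - <<'E'
from h import *
P={}
ims=[]
for c in ['scene','side']:
    s=snapshot(c)
    for t in ['holder','light_bar','mixer','switch_tip']:
        for d in spot_point(c,t)[:2]: print(c,t,np.round(d['position'],4),round(d['score'],2)); P.setdefault(t,[]).append(d['position']) if d is spot_point else 0
    b=(290,130,430,250) if c=='scene' else (215,180,350,310)
    ims.append(overlay(s,model((.537,.155),-12),'',b,4 if c=='scene' else 4))
    cv2.imwrite(f'pics/ov_{c}.png',ims[-1])
E
```

```text
scene holder [0.5363 0.1555 0.0589] 0.64
scene light_bar [0.5451 0.1526 0.2163] 0.62
scene mixer [ 0.5398  0.1538 -0.0024] 0.92
scene switch_tip [0.5168 0.3265 0.1171] 0.61
side holder [0.5359 0.1536 0.0627] 0.95
side light_bar [0.5486 0.1522 0.2212] 0.66
side mixer [0.5386 0.1552 0.0037] 0.56
side mixer [0.7601 0.1476 0.0008] 0.46
side switch_tip [0.379  0.0614 0.0028] 0.68
side switch_tip [0.5174 0.3296 0.1139] 0.62
```

View pics/ov_scene.png

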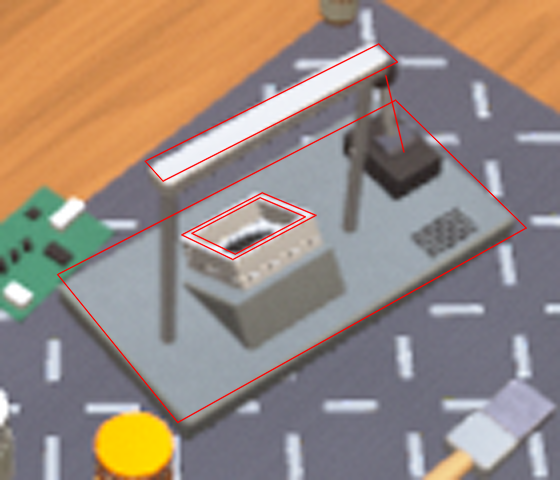

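View pics/ov_side.png

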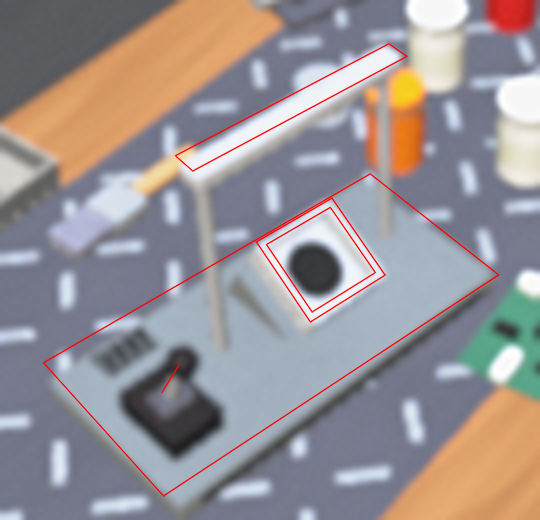

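The overlay fits to about 1 px. In the scene crop the holder mouth is at (248,228) and in the side crop at (320,260). I'll refine the pose numerically on the image gradients.

```bash
python3 - <<'E'
from h import *
from scipy.ndimage import map_coordinates
from scipy.optimize import minimize
G={}
for c in ['scene','side']:
    s=snapshot(c); g=cv2.GaussianBlur(cv2.cvtColor(s['frame'],cv2.COLOR_RGB2GRAY).astype(np.float32),(0,0),1.0)
    m=np.hypot(cv2.Sobel(g,5,1,0),cv2.Sobel(g,5,0,1)); G[c]=(s,np.minimum(m,120))
def sc(p,cs):
    v=[]
    for c in cs:
        s,m=G[c]
        for i,l in enumerate(model(p[:2],p[2])[:4]):
            pts=np.concatenate([a+(b-a)*np.linspace(0,1,40)[:,None] for a,b in zip(l[:-1],l[1:])])
            q=np.array([proj(s,x) for x in pts]); v.append(map_coordinates(m,[q[:,1],q[:,0]],order=1).mean())
    return -np.mean(v)
for cs in (['scene'],['side'],['scene','side']):
    best=min((minimize(sc,[.537+a,.155+b,-12],args=(cs,),method='Nelder-Mead',options=dict(initial_simplex=[[.537+a,.155+b,-12],[.541+a,.155+b,-12],[.537+a,.159+b,-12],[.537+a,.155+b,-10.5]])) for a in(-.003,.003) for b in (-.003,.003)),key=lambda r:r.fun)
    print(cs,np.round(best.x,4),best.fun)
E
```

```text
['scene'] [ 0.5343  0.1515 -8.3899] -101.69448852539062
['side'] [ 0.531   0.157  -7.8548] -94.27130889892578
['scene', 'side'] [ 0.5337  0.1538 -8.4497] -95.59278869628906
```

>>> {"name": "play_rows", "arguments": {"plan": [[0,0,0.5,0,0,0],[0,0,0.4,0,0,0],[0,0,0.1,0,0,0],[0,0,0,0,0,0],[0,0,0,0,0,0]]}}

```text
clock: 11.5
tool_pos: [0.4218, -0.324, 0.0659]
orientation: [-180.0, -0.0, -90.0]
force: [-1.6, 2.9, 2.9]
opening: 0.0557
gripper_force: 30.0
```

```bash
python3 - <<'E'
from h import *
r=[]
for c,b in (('scene',(300,135,430,240)),('side',(220,185,350,290))):
    s=snapshot(c); r.append(np.hstack([overlay(s,model((x,y),w),'',b,3) for x,y,w in ((.5337,.1538,-8.4),(.536,.1543,-11.5))]))
cv2.imwrite('pics/cmp.png',cv2.resize(np.vstack(r),None,fx=.95,fy=.95))
E
```

```text
(no output)
```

View pics/cmp.png

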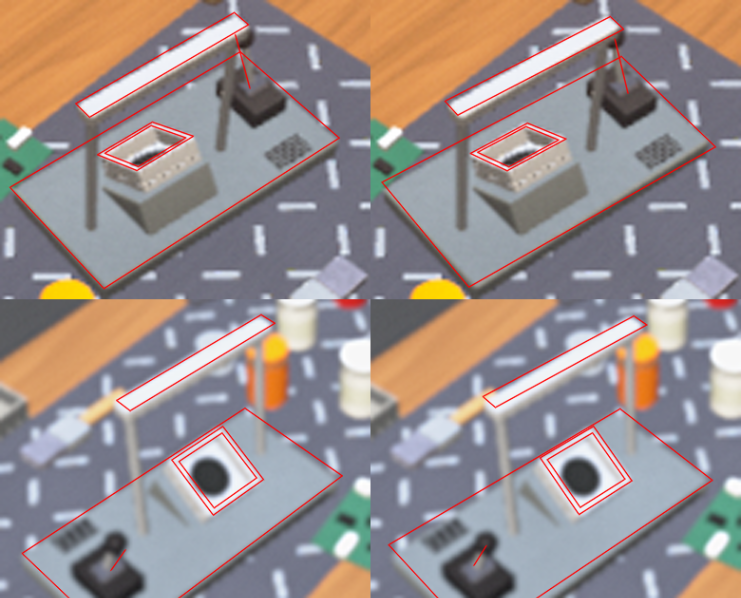

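The left fit (yaw about -8.4°) follows the plinth and bar best, and the right one (-11.5°) follows the lever. I'll use (0.535, 0.154) with yaw -10°, then regrip at the placing yaw.

>>> {"name": "play_rows", "arguments": {"plan": [[0,0,0,0,0,0],[0,0,0,0,0,0],[0,0,0,0,0,0],[0,0,0,0,0,0],[0,0,0,0,0,-6.6],[0,0,0,0,0,-6.7],[0,0,0,0,0,-6.7],[0,0,0,0,0,-6.7],[0,0,0,0,0,-6.6],[0,0,0,0,0,-6.7],[0,0,0,0,0,-6.7],[0,0,0,0,0,-6.7],[0,0,0,0,0,-6.6],[0,0,0,0,0,-6.6],[0,0,0,0,0,-6.7],[0,0,0,0,0,-6.7],[0,0,0,0,0,0],[0,0,0,0,0,0]], "grip": 8.76}}

```text
clock: 13.1
tool_pos: [0.4218, -0.3241, 0.0655]
orientation: [180.0, -0.0, -10.2]
force: [0.9, 0.5, 0.7]
opening: 0.0878
gripper_force: 0.0
```

>>> {"name": "play_rows", "arguments": {"plan": [[0,0,0,0,0,0],[0,0,0,0,0,0],[0,0,0,0,0,0],[0,0,0,0,0,0],[0,0,0,0,0,0],[0,0,0,0,0,0]], "grip": 4.5}}

```text
clock: 13.6
tool_pos: [0.4219, -0.3245, 0.0659]
orientation: [180.0, -0.0, -10.0]
force: [-1.4, -3.1, 0.8]
opening: 0.0555
gripper_force: 30.0
```

```bash
python3 -c "
from h import *
o=get_obs();print(o)"
```

```text
{'clock': 13.6, 'joint_pos': array([-1.64157197e+01,  1.81324140e+01, -3.00950624e+01,  5.41309403e-02,
       -4.17394711e+01,  9.63723883e+01]), 'qvel': array([-0.00884284,  0.11433423, -0.15944131, -0.44717773,  0.13890784,
        0.13472964]), 'tau': array([ 8.46905988e-01, -4.74049830e+01,  2.07166010e+01,  4.34900478e+00,
       -4.88510152e-03, -1.23458737e-02]), 'tool_pos': array([ 0.42190476, -0.32448514,  0.06585346]), 'orientation': array([ 1.79960495e+02, -2.88332929e-02, -1.00029405e+01]), 'force': array([-1.35732501, -3.07185109,  0.76821252]), 'moment': array([-0.91080476,  0.08439781,  0.00371189]), 'gripper_force': 29.97413192410022, 'opening': 0.05550060591046416}
```

>>> {"name": "play_rows", "arguments": {"plan": [[0,0,-1.5,0,0,0],[0,0,-2.5,0,0,0],[0,0,-3.0,0,0,0],[0,0,-3.0,0,0,0],[0,0,-3.0,0,0,0],[0,0,-2.5,0,0,0]]}}

```text
clock: 14.1
tool_pos: [0.421, -0.3235, 0.2216]
orientation: [-179.9, 0.0, -10.0]
force: [0.5, 0.3, -6.3]
opening: 0.0549
gripper_force: 30.0
```

>>> {"name": "play_rows", "arguments": {"plan": [[-0.2,-1.5,0,0,0,0],[-0.4,-2.9,0,0,0,0],[-0.4,-2.9,0,0,0,0],[-0.4,-2.9,0,0,0,0],[-0.4,-2.9,0,0,0,0],[-0.4,-2.9,0,0,0,0],[-0.4,-2.9,0,0,0,0],[-0.4,-2.9,0,0,0,0],[-0.4,-2.9,0,0,0,0],[-0.4,-2.9,0,0,0,0],[-0.4,-2.9,0,0,0,0],[-0.4,-2.9,0,0,0,0],[-0.4,-2.9,0,0,0,0],[-0.4,-2.9,0,0,0,0],[-0.4,-2.9,0,0,0,0],[-0.4,-2.9,0,0,0,0],[-0.4,-2.9,0,0,0,0],[-0.1,-1.2,0,0,0,0],[0,0,0,0,0,0]]}}

```text
clock: 15.68
tool_pos: [0.4404, 0.1734, 0.2194]
orientation: [180.0, 0.1, -9.9]
force: [0.3, -0.8, -5.6]
opening: 0.055
gripper_force: 30.0
```

>>> {"name": "play_rows", "arguments": {"plan": [[0,0,0,0,3,0],[0,0,0,0,5,0],[0,0,0,0,5,0],[0,0,0,0,5,0],[0,0,0,0,5,0],[0,0,0,0,5,0],[0,0,0,0,2,0],[0,0,0,0,0,0],[0,0,0,0,0,0],[0,0,0,0,0,0]]}}

```text
clock: 16.52
tool_pos: [0.4419, 0.1709, 0.2226]
orientation: [179.7, -29.6, -10.0]
force: [-0.2, -0.2, -6.5]
opening: 0.0553
gripper_force: 29.9
```

```bash
python3 - <<'E'
from h import *
o=get_obs();print(o['clock'],o['tool_pos'],o['orientation'],o['joint_pos'],o['force'],o['opening'])
a=pic('wrist','w1')
b=snapshot('scene');d=snapshot('side')
f=lambda s:cv2.cvtColor(s['frame'],cv2.COLOR_RGB2BGR)
# expected jar outline overlay
T=np.array(o['tool_pos']);R=Ro.from_euler('xyz',o['orientation'],degrees=True)
L=[]
for h in (0.066,0.066-.085):
    L.append([T+R.apply([.028*np.cos(t),.028*np.sin(t),h]) for t in np.linspace(0,6.28,40)])
M=model((.535,.154),-10)
i1=overlay(b,L+M,'',(270,110,430,250),2.5);i2=overlay(d,L+M,'',(215,170,375,310),2.5)
cv2.imwrite('pics/hover.png',np.hstack([i1,i2]))
E
```

```text
16.5167 [0.44189179 0.17090041 0.22261977] [179.7196593  -29.57845285 -10.02652769] [ 60.72620575  -9.67971472 -58.27566037  45.68467034 -40.81112744
 -16.04477267] [-0.20201334 -0.20526717 -6.51590046] 0.055290075099169986
```

View pics/hover.png

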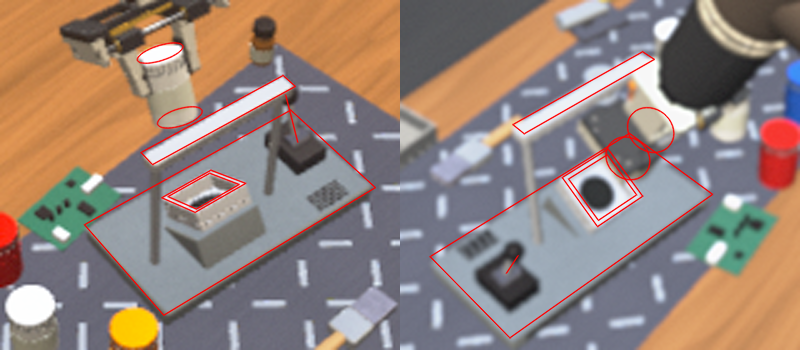

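View pics/w1.png

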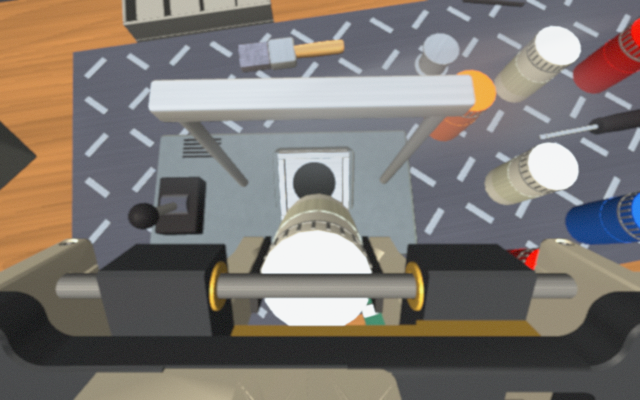

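The hover picture shows the jar in the fingers with its bottom at scene crop (175,118), slightly off the predicted outline. The wrist view has the holder centred at (314,178), and the bar runs level from (150,92) to (475,92), so the yaw is good. I'll check the jar's tilt in the hand and the holder offset in close-ups.

```bash
python3 - <<'E'
from h import *
o=get_obs()
w=snapshot('wrist');print('wrist holder',[(np.round(d['position'],4),round(d['score'],2)) for d in spot_point('wrist','holder')[:2]],[(np.round(d['position'],4)) for d in spot_point('wrist','switch_tip')[:2]],[(np.round(d['position'],4)) for d in spot_point('wrist','light_bar')[:1]])
b=snapshot('scene')
for c in('scene','side','wrist'):
  print(c,[(np.round(d['position'],4),round(d['score'],2)) for d in spot_point(c,'jar_1') if d['position'][2]>.05])
T=np.array(o['tool_pos']);R=Ro.from_euler('xyz',o['orientation'],degrees=True)
print('pred jar origin',T+R.apply([0,0,.066]))
L=[[T+R.apply([.028*np.cos(t),.028*np.sin(t),h]) for t in np.linspace(0,6.28,40)] for h in (.066,-.019)]
M=model((.535,.154),-10)
i1=overlay(b,L,'',(310,110,380,180),6.5);i2=overlay(w,L+M,'',(230,120,400,340),2.068)
i2=i2[:i1.shape[0],:345];i1=i1[:i2.shape[0]]
cv2.imwrite('pics/z.png',np.hstack([i1,i2]))
E
```

```text
wrist holder [(array([0.5344, 0.1595, 0.0588]), 0.67)] [array([0.5166, 0.3276, 0.1115])] [array([0.542 , 0.1538, 0.2191])]
scene [(array([0.4704, 0.1626, 0.1656]), 0.68)]
side []
wrist [(array([0.4708, 0.1634, 0.1605]), 0.69)]
pred jar origin [0.47423446 0.16541099 0.16546419]
```

View pics/z.png

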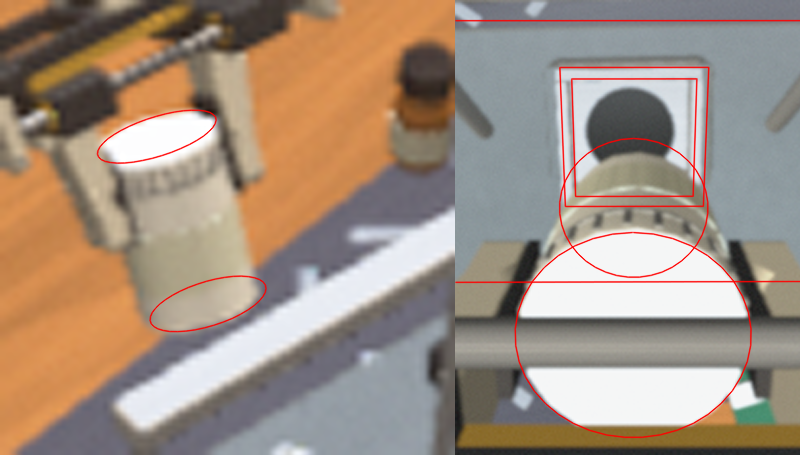

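The jar has swung a few degrees towards vertical in the fingers: its bottom is at (195,310), against (208,303) predicted. The wrist view puts the holder rim about 2 mm further uphill than the model. I'll fit the jar's tilt numerically.

```bash
cat > fit.py <<'E'
from h import *
from scipy.ndimage import map_coordinates
from scipy.optimize import differential_evolution
def jarfit():
    o=get_obs();T=np.array(o['tool_pos']);R=Ro.from_euler('xyz',o['orientation'],degrees=True)
    s=snapshot('scene'); g=cv2.GaussianBlur(s['frame'].astype(np.float32),(0,0),.8)
    m=np.minimum(np.max([np.hypot(cv2.Sobel(g[...,i],5,1,0),cv2.Sobel(g[...,i],5,0,1)) for i in range(3)],0),250)
    t=np.linspace(0,6.283,60)[:-1]
    def pose(p): return R*Ro.from_euler('y',p[0],degrees=True)
    def f(p):
        Q=pose(p);c=T+R.apply([p[1],0,p[2]])
        C=[np.array([proj(s,c+Q.apply([.028*np.cos(a),.028*np.sin(a),h])) for a in t]) for h in (.066,-.019)]
        H=cv2.convexHull(np.vstack(C).astype(np.float32))[:,0]
        H=np.vstack([H,H[:1]]);P=np.vstack([a+(b-a)*np.linspace(0,1,8)[:,None] for a,b in zip(H[:-1],H[1:])])
        w=np.hypot(*np.repeat(np.diff(H,axis=0),8,axis=0).T)
        return -(map_coordinates(m,[P[:,1],P[:,0]],order=1)*w).sum()/w.sum()-.5*map_coordinates(m,[C[1][:,1],C[1][:,0]],order=1).mean()
    r=differential_evolution(f,[(-14,8),(-.006,.006),(-.004,.004)],seed=0,maxiter=40,popsize=10)
    Q=pose(r.x);org=T+R.apply([r.x[1],0,r.x[2]])+Q.apply([0,0,.066])
    return r.x,r.fun,f([0,0,0]),org,-Q.apply([0,0,1]),o
if __name__=='__main__':
    x,f1,f0,org,ax,o=jarfit();print('theta,dx,dz',x,f1,f0,'origin',org,'axis',ax,'tilt',np.degrees(np.arccos(ax[2])),o['clock'])
    hz=(.5365,.155);ex=np.array([.985,-.174,0])
    print('in mixer',(org-[*hz,.06])@ex,(org-[*hz,.06])@np.array([.174,.985,0]),org[2]-.06)
E
python3 fit.py
```

```text
theta,dx,dz [-9.58755318e+00 -8.29475915e-04  1.58353837e-03] -317.7987976074219 -280.978 origin [0.46488641 0.16845509 0.16011247] axis [-0.33862477  0.06228617  0.93885765] tilt 20.139409012861066 17.0667
in mixer -0.07288057387157193 0.0007924968567238253 0.100112467315078
```

>>> {"name": "play_rows", "arguments": {"plan": [[0,0,0.8,0,0,0],[0.05,0,1.4,0,0,0],[0.05,-0.05,1.4,0,0,0],[0.05,0,1.4,0,0,0],[0.05,-0.05,1.4,0,0,0],[0.05,0,1.4,0,0,0],[0,0,0,0,2.5,0],[0,0,0,0,3,0],[0,0,0,0,3,0],[0,0,0,0,0,0],[0,0,0,0,0,0],[0,0,0,0,0,0],[0,0,0,0,0,0]]}}

```text
clock: 18.2
tool_pos: [0.5102, 0.1919, 0.2063]
orientation: [177.5, -34.2, -9.8]
force: [0.3, 0.9, -7.1]
opening: 0.0554
gripper_force: 30.0
```

```bash
python3 fit.py; python3 -c "
from h import *
o=get_obs();print(o['tool_pos'],o['orientation'],o['joint_pos'],o['force'],o['opening'])"
```

```text
theta,dx,dz [-1.13400368e+01  5.34463773e-03 -1.51094862e-04] -303.84197998046875 -256.03735 origin [0.53915792 0.18404991 0.14860807] axis [-0.37440495  0.10752222  0.92101026] tilt 22.92577499173013 18.2
in mixer -0.0024366286120083474 0.02907663542432965 0.08860807098581394
[0.51021892 0.19195267 0.2064225 ] [177.56128778 -34.17170448  -9.85229109] [ 49.23861805  -0.76627529 -58.22290946  65.21202814 -33.67000071
 -26.21008609] [ 0.51923877 -0.10868846 -5.76533875] 0.05559435480247675
```

The arm ran into its elbow limit, with joint 3 at -58.28°. I need a kinematic model to choose a reachable placing pose, so I'll fit one from the logged states.

```bash
cat > kin.py <<'E'
from h import *
from scipy.optimize import least_squares
D=[([16.507,20.546,.682,0,-70.136,-16.507],[.675,0,.246],[180,0,-90]),
([9.07425,14.40038,-30.51192,-.0038,-45.1373,-9.0747],[.50188,-.11406,.09514],[179.9,0,-90]),
([-16.41572,18.13241,-30.09506,.05413,-41.73947,96.37239],[.42190,-.32449,.06585],[179.96,-.029,-10.003]),
([60.72620575,-9.67971472,-58.27566037,45.68467034,-40.81112744,-16.04477267],[.44189179,.17090041,.22261977],[179.7196593,-29.57845285,-10.02652769]),
([49.23861805,-.76627529,-58.22290946,65.21202814,-33.67000071,-26.21008609],[.51021892,.19195267,.2064225],[177.56128778,-34.17170448,-9.85229109])]
E=lambda a,v:Ro.from_euler(a,v,degrees=True)
SG=(1,1)
def fk(q,p,sg=SG):
    z0,a1,L1,a3,L2,d,L3,w=p
    R=E('z',q[0]); P=R.apply([a1,d,z0])
    R2=R*E('y',q[1]); P=P+R2.apply([0,0,L1])
    R3=R2*E('y',-q[2]); P=P+R3.apply([L2,0,a3])
    R4=R3*E('x',sg[0]*q[3]); R5=R4*E('y',-q[4]); P=P+R5.apply([L3,w,0])
    R6=R5*E('x',sg[1]*q[5]); return P,R6
p0=[.5,.0,.7,.0,.6,-.19,.3,0]
def fit(sg):
    C=fk(D[0][0],p0,sg)[1].inv()*E('xyz',D[0][2])  # constant tool rotation
    f=lambda p:np.concatenate([fk(q,p,sg)[0]-np.array(t) for q,t,_ in D]+[.001*(p-p0)])
    r=least_squares(f,p0); e=[np.degrees((( fk(q,r.x,sg)[1]*C).inv()*E('xyz',o)).magnitude()) for q,_,o in D]
    return r.x,C,np.round(e,2),np.round([np.linalg.norm(fk(q,r.x,sg)[0]-t)*1000 for q,t,_ in D],1)
if __name__=='__main__':
    for sg in [(1,1),(1,-1),(-1,1),(-1,-1)]:
        x,C,e,pe=fit(sg); print(sg,np.round(x,4),e,pe)
E
python3 kin.py
```

```text
(1, 1) [-0.0696  0.039   0.5683 -0.0091  0.4353 -0.449   0.0651  0.2534] [  0.    14.86 134.16  92.07 114.55] [ 6.8  9.1 10.1 60.6 50.9]
(1, -1) [-0.0696  0.039   0.5683 -0.0091  0.4353 -0.449   0.0651  0.2534] [0.0000e+00 5.0000e-02 1.1000e-01 9.1370e+01 1.3042e+02] [ 6.8  9.1 10.1 60.6 50.9]
(-1, 1) [ 1.991e-01 -9.000e-04  6.017e-01  4.000e-04  4.644e-01  1.000e-04
  3.592e-01 -1.919e-01] [  0.    14.87 134.24   0.92  19.41] [0.  0.  0.  0.1 0.1]
(-1, -1) [ 1.991e-01 -9.000e-04  6.017e-01  4.000e-04  4.644e-01  1.000e-04
  3.592e-01 -1.919e-01] [0.   0.05 0.   0.   0.  ] [0.  0.  0.  0.1 0.1]
```

The model fits to 0.1 mm. Next I'll search for reachable placing poses, with the tool tilt β independent of the jar's 30°.

```bash
cat >> kin.py <<'E'
PX,CT,_,_=fit((-1,-1))
LO=np.array([-176.03,-82.01,-58.28,-173.87,-174.79,-173.66]);HI=np.array([176.03,121.73,71.71,95.51,-.11,173.66])
def ik(T,R,q0):
    def f(q):
        P,Q=fk(q,PX,(-1,-1)); return np.concatenate([(P-T)*5,((Q*CT).inv()*R).as_rotvec()])
    return least_squares(f,np.clip(q0,LO+.5,HI-.5),bounds=(LO,HI),x_scale=30.)
Rz=E('z',-10.); HO=np.array([.5365,.155,.06])
def pose(mx,mz,beta,flip=0,dy=0):
    T=HO+Rz.apply([mx,dy,mz]); R=Rz*E('x',180)*E('y',beta)*E('z',180*flip); return T,R
E
cat > s.py <<'E'
from kin import *
rng=np.random.default_rng(0)
for h in (.05,.066):
  for beta in (0,8,15,22,30):
    for flip in (0,1):
      S=[]
      T,R=pose(-.5*h,.866*h,beta,flip)
      for k in range(14):
        r=ik(T,R,rng.uniform(LO,HI) if k>1 else [50,-5,-50,60,-35,-26])
        if r.cost<1e-6 and not any(np.abs(r.x-s).max()<2 for s in S): S.append(r.x)
      print(h,beta,flip,[np.round(s).astype(int).tolist() for s in S])
E
python3 s.py
```

```text
0.05 0 0 [[38, 16, -27, 0, -47, 42]]
0.05 0 1 [[38, 16, -27, 0, -47, -138]]
0.05 8 0 [[42, 12, -37, 11, -36, 29]]
0.05 8 1 [[42, 12, -37, 11, -36, -151]]
0.05 15 0 [[44, 9, -48, 28, -26, 11]]
0.05 15 1 [[44, 9, -48, 28, -26, -169]]
0.05 22 0 []
0.05 22 1 []
0.05 30 0 []
0.05 30 1 []
0.066 0 0 [[39, 14, -27, 0, -49, 41]]
0.066 0 1 [[39, 14, -27, 0, -49, -139]]
0.066 8 0 [[43, 10, -37, 10, -38, 29]]
0.066 8 1 [[43, 10, -37, 10, -38, -151]]
0.066 15 0 [[46, 8, -47, 26, -29, 12]]
0.066 15 1 [[46, 8, -47, 26, -29, -168]]
0.066 22 0 []
0.066 22 1 []
0.066 30 0 []
0.066 30 1 []
```

At the holder the tool reaches a tilt of only about 15°, while the jar has to lean 30°. So I'll set the jar back on the bench and regrip it with the tool leaning about -15°. I'll check that path with IK first.

```bash
cat > sim.py <<'E'
from kin import *
def run(T,R,q,rows,verbose=True):
    T=np.array(T,float); bad=[]
    for i,r in enumerate(rows):
        T=T+R.apply(np.array(r[:3])/100); R=R*Ro.from_rotvec(np.radians(r[3:]))
        s=ik(T,R,q); 
        if s.cost>1e-7: bad.append((i,round(float(s.cost)**.5*1000/5,1)))
        q=s.x
    m=Rz.inv().apply(T-HO)
    print('T',np.round(T,4),'ori',np.round(R.as_euler('xyz',degrees=True),2),'q',np.round(q,1),'mixer',np.round(m*1000,1),'bad',bad); return T,R,q
def now():
    o=get_obs(); return o['tool_pos'],E('xyz',o['orientation']),o['joint_pos']
E
python3 - <<'E'
from sim import *
T,R,q=now()
a=[[-.8,0,-.5,0,-4,0]]*8
T,R,q=run(T,R,q,a)
tgt=Rz*E('x',180); print('fix rotvec tool',np.degrees((R.inv()*tgt).as_rotvec()))
# W1 spot, and beta options
rng=np.random.default_rng(1)
for b,h in ((11,.07),(-15,.055),(-18,.055)):
    T=np.array([.42,-.324,h]);R=Rz*E('x',180)*E('y',b); r=ik(T,R,[-16,18,-30,0,-42,96]); print('W1',b,r.cost<1e-6,np.round(r.x))
q=[45,8,-47,27,-28,11]
for b in (13,15,17,18):
  for d in (0,.02,.04,.06,.08,.1):
    h=.055; T,R=pose(-.5*(h+d),.866*(h+d),b); r=ik(T,R,q); print(b,d,round(r.cost**.5*200,1),np.round(r.x).astype(int),end=' | ')
  print()
E
```

```text
T [0.4388 0.2067 0.2217] ori [177.98  -2.19 -11.15] q [ 50.8   3.2 -26.4   3.3 -61.2  26.4] mixer [-105.2   33.9  161.7] bad []
fix rotvec tool [ 2.04059573 -2.17399849 -1.18368514]
W1 11 True [-18.  13. -37.  -3. -29. 100.]
W1 -15 True [-15.  26. -21.   2. -58.  94.]
W1 -18 True [-15.  28. -19.   2. -61.  94.]
13 0 0.0 [ 45  10 -45  22 -30  17] | 13 0.02 0.0 [ 46   7 -44  20 -33  18] | 13 0.04 0.0 [ 47   5 -43  19 -36  18] | 13 0.06 0.0 [ 49   3 -43  18 -39  18] | 13 0.08 0.0 [ 50   1 -42  17 -42  18] | 13 0.1 0.0 [ 51  -1 -41  16 -45  17] | 
15 0 0.0 [ 45   9 -48  28 -27  11] | 15 0.02 0.0 [ 46   7 -47  25 -30  12] | 15 0.04 0.0 [ 48   4 -46  23 -34  13] | 15 0.06 0.0 [ 50   2 -45  22 -37  14] | 15 0.08 0.0 [ 51   0 -44  21 -40  14] | 15 0.1 0.0 [ 53  -2 -43  20 -43  14] | 
17 0 0.0 [ 44   8 -51  35 -24   4] | 17 0.02 0.0 [ 47   6 -50  31 -28   6] | 17 0.04 0.0 [ 48   4 -49  29 -31   8] | 17 0.06 0.0 [ 50   2 -48  26 -35   9] | 17 0.08 0.0 [ 52  -1 -47  25 -38   9] | 17 0.1 0.0 [ 54  -3 -46  23 -41  10] | 
18 0 0.0 [ 44   8 -53  39 -23   0] | 18 0.02 0.0 [ 46   6 -52  35 -27   3] | 18 0.04 0.0 [ 48   3 -51  32 -30   5] | 18 0.06 0.0 [ 50   1 -49  29 -34   6] | 18 0.08 0.0 [ 52  -1 -48  27 -37   7] | 18 0.1 0.0 [ 54  -3 -47  25 -41   7] |
```

>>> {"name": "play_rows", "arguments": {"plan": [[-0.8,0,-0.5,0,-4,0],[-0.8,0,-0.5,0,-4,0],[-0.8,0,-0.5,0,-4,0],[-0.8,0,-0.5,0,-4,0],[-0.8,0,-0.5,0,-4,0],[-0.8,0,-0.5,0,-4,0],[-0.8,0,-0.5,0,-4,0],[-0.8,0,-0.5,0,-4,0],[0,0,0,2,-2.2,-1.2],[0,0,0,0,0,0]]}}

```text
clock: 19.08
tool_pos: [0.4424, 0.2067, 0.2223]
orientation: [-179.9, -0.9, -10.0]
force: [0.3, 0.5, -6.1]
opening: 0.0556
gripper_force: 30.0
```

>>> {"name": "play_rows", "arguments": {"plan": [[0.2,1.5,0,0,0,0],[0.4,2.9,0,0,0,0],[0.4,2.9,0,0,0,0],[0.4,2.9,0,0,0,0],[0.4,2.9,0,0,0,0],[0.4,2.9,0,0,0,0],[0.5,2.9,0,0,0,0],[0.5,2.9,0,0,0,0],[0.4,2.9,0,0,0,0],[0.4,2.9,0,0,0,0],[0.4,2.9,0,0,0,0],[0.4,2.9,0,0,0,0],[0.4,2.9,0,0,0,0],[0.4,2.9,0,0,0,0],[0.4,2.9,0,0,0,0],[0.5,2.9,0,0,0,0],[0.5,2.9,0,0,0,0],[0.5,2.9,0,0,0,0],[0.2,1.7,0,0,0,0],[0,0,0,0,0,0]]}}

```text
clock: 20.75
tool_pos: [0.4251, -0.3273, 0.2233]
orientation: [179.8, -0.9, -10.2]
force: [0.4, 0.2, -7.6]
opening: 0.0549
gripper_force: 30.0
```

>>> {"name": "play_rows", "arguments": {"plan": [[0,0,3,0,3,0],[0,0,3,0,3,0],[0,0,2,0,2,0],[0,0,0,0,0,0],[0,0,0,0,0,0],[0,0,0,0,0,0]]}}

```text
clock: 21.25
tool_pos: [0.432, -0.3258, 0.1457]
orientation: [179.8, -9.0, -9.9]
force: [0.5, -0.3, -5.9]
opening: 0.0551
gripper_force: 30.0
```

```bash
python3 fit.py; python3 - <<'E'
from fit import *
import fit
o=get_obs();print(o['tool_pos'],o['orientation'],o['force'])
x,f1,f0,org,ax,o=jarfit()
T=np.array(o['tool_pos']);R=Ro.from_euler('xyz',o['orientation'],degrees=True)
s=snapshot('scene');w=snapshot('side')
L=lambda th:[[T+R.apply([x[1],0,x[2]])+(R*Ro.from_euler('y',th,degrees=True)).apply([.028*np.cos(t),.028*np.sin(t),h]) for t in np.linspace(0,6.28,40)] for h in (.066,-.019)]
def bx(s):
    u,v=proj(s,T+[0,0,-.02]).astype(int); return (u-32,v-32,u+32,v+32)
cv2.imwrite('pics/j.png',np.hstack([overlay(s,L(x[0]),'',bx(s),6),overlay(w,L(x[0]),'',bx(w),6)]))
E
```

```text
theta,dx,dz [-4.23049305e+00 -2.68738556e-03  3.80226095e-03] -298.0524 -284.22986 origin [ 0.4353479  -0.32659931  0.07579658] axis [-0.08157669  0.01741551  0.9965149 ] tilt 4.784885118967169 21.25
in mixer -0.015836541329134736 -0.4919757840996766 0.015796576444598198
[ 0.43252777 -0.32589568  0.14607515] [179.8270126   -9.08715096  -9.94705248] [-0.16151455  0.31196151 -4.9068218 ]
```

View pics/j.png

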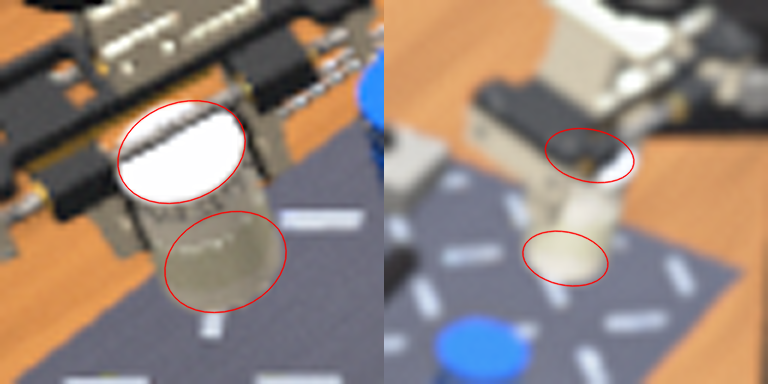

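The outline fit follows the jar at (225,260) in the left crop, and the jar leans about 4° relative to the tool. I'll lower it nearly upright and release.

>>> {"name": "play_rows", "arguments": {"plan": [[0,0,0,0,-2.5,0],[0,0,0,0,-2.5,0],[-0.1,0,2,0,0,0],[-0.2,0,2,0,0,0],[-0.1,0,2,0,0,0],[-0.1,0,1,0,0,0],[0,0,0.5,0,0,0],[0,0,0.2,0,0,0],[0,0,0.2,0,0,0],[0,0,0,0,0,0],[0,0,0,0,0,0]]}}

```text
clock: 22.37
tool_pos: [0.4324, -0.3261, 0.0663]
orientation: [179.9, -4.1, -10.0]
force: [-0.5, -0.9, -2.0]
opening: 0.0552
gripper_force: 30.0
```

```bash
python3 fit.py; python3 -c "
from h import *
o=get_obs();print(o['tool_pos'],o['orientation'],o['force'],o['moment'])"
```

```text
theta,dx,dz [-1.12932563  0.00215302  0.00399996] -277.91754 -260.72943 origin [ 0.43819889 -0.32731272 -0.00345576] axis [-0.05094996  0.01137068  0.99863648] tilt 2.9923921632249106 22.3667
in mixer -0.01290417623193317 -0.492182418849225 -0.06345575904204542
[ 0.43245256 -0.3261388   0.06624647] [179.86532111  -4.12500342 -10.00027159] [-1.32087604 -1.3360362  -0.53164201] [-0.12194518  0.61331929 -0.04018636]
```

Contact, so I'll release, centre the jar with an orthogonal grip, and then regrip tilted.

>>> {"name": "play_rows", "arguments": {"plan": [[0,0,0,0,0,0],[0,0,0,0,0,0],[0,0,0,0,0,0],[0,0,0,0,0,0],[0,0,0,0,-4.1,0],[0,0,0,0,0,7],[0,0,0,0,0,7],[0,0,0,0,0,7],[0,0,0,0,0,7],[0,0,0,0,0,7],[0,0,0,0,0,7],[0,0,0,0,0,7],[0,0,0,0,0,7],[0,0,0,0,0,7],[0,0,0,0,0,7],[0,0,0,0,0,7],[0,0,0,0,0,7],[0,0,0,0,0,6],[0,0,0,0,0,0]], "grip": 8.76}}

```text
clock: 24.0
tool_pos: [0.4317, -0.3257, 0.0651]
orientation: [179.9, -0.1, -100.3]
force: [0.6, 0.5, 0.1]
opening: 0.0876
gripper_force: 0.0
```

>>> {"name": "play_rows", "arguments": {"plan": [[0,0,0,0,0,0],[0,0,0,0,0,0],[0,0,0,0,0,0],[0,0,0,0,0,0],[0,0,0,0,0,0],[0,0,0,0,0,0]], "grip": 4.5}}

```text
clock: 24.5
tool_pos: [0.4322, -0.3258, 0.0651]
orientation: [180.0, -0.1, -100.0]
force: [1.8, 1.2, -0.2]
opening: 0.0558
gripper_force: 30.0
```

```bash
python3 -c "
from h import *
o=get_obs();print(o['tool_pos'],o['orientation'],o['force'],o['opening'])"
```

```text
[ 0.43223615 -0.32584231  0.06513926] [ 1.79963628e+02 -1.07867098e-01 -9.99797465e+01] [ 1.80346513  1.22320192 -0.21101309] 0.055834092381709326
```

>>> {"name": "play_rows", "arguments": {"plan": [[0,0,0,0,0,0],[0,0,0,0,0,0],[0,0,0,0,0,0],[0,0,0,0,0,0],[0,0,0,0,0,-7],[0,0,0,0,0,-7],[0,0,0,0,0,-7],[0,0,0,0,0,-7],[0,0,0,0,0,-7],[0,0,0,0,0,-7],[0,0,0.2,0,0,-7],[0,0,0.2,0,0,-7],[0,0,0.2,0,0,-7],[0,0,0.2,0,0,-7],[0,0,0.2,0,0,-7],[0,0,0,0,0,-7],[0,0,0,0,0,-6],[0,0,0,0,-5,0],[0,0,0,0,-5,0],[0,0,0,0,-6,0]], "grip": 8.76}}

```text
clock: 26.17
tool_pos: [0.4311, -0.3258, 0.0563]
orientation: [179.9, 16.3, -10.1]
force: [0.3, -0.6, -0.7]
opening: 0.0875
gripper_force: 0.0
```

>>> {"name": "play_rows", "arguments": {"plan": [[0,0,0,0,0,0],[0,0,0,0,0,0],[0,0,0,0,0,0],[0,0,0,0,0,0]]}}

```text
clock: 26.5
tool_pos: [0.4308, -0.3255, 0.055]
orientation: [179.9, 16.1, -10.1]
force: [-0.2, -0.9, -0.5]
opening: 0.0875
gripper_force: 0.0
```

>>> {"name": "play_rows", "arguments": {"plan": [[0,0,0,0,0,0],[0,0,0,0,0,0],[0,0,0,0,0,0],[0,0,0,0,0,0],[0,0,0,0,0,0],[0,0,0,0,0,0]], "grip": 4.5}}

```text
clock: 27.0
tool_pos: [0.4315, -0.326, 0.0553]
orientation: [179.9, 16.1, -10.0]
force: [0.1, -1.6, 1.3]
opening: 0.0553
gripper_force: 30.0
```

```bash
python3 - <<'E'
from sim import *
T,R,q=now();print(T,R.as_euler('xyz',degrees=True),get_obs()['force'],get_obs()['opening'])
# lift to z .20, tilt to vertical-ish, go to hover (h=.055+d=.09, beta 15)
h=.055
for d in (.09,.01,0):
    Tt,Rt=pose(-.5*(h+d),.866*(h+d),15); print(d,Tt,np.round(ik(Tt,Rt,[50,0,-44,20,-42,14]).x))
E
```

```text
[ 0.43153037 -0.32602029  0.05525043] [179.86744643  16.09730069 -10.04263475] [ 0.10224604 -1.6130994   1.29911393] 0.055347811561070596
0.09 [0.46510144 0.16758949 0.18557   ] [ 52.  -1. -44.  20. -42.  14.]
0.01 [0.50449375 0.16064357 0.11629   ] [ 46.   8. -47.  26. -29.  12.]
0 [0.50941779 0.15977532 0.10763   ] [ 45.   9. -48.  28. -27.  11.]
```

>>> {"name": "play_rows", "arguments": {"plan": [[-0.3,0,-1.1,0,0,0],[-0.6,0,-2.1,0,0,0],[-0.7,0,-2.4,0,0,0],[-0.7,0,-2.4,0,0,0],[-0.7,0,-2.4,0,0,0],[-0.6,0,-2.0,0,0,0],[-0.1,0,-0.5,0,0,0],[0,0,0,0,0,0]]}}

```text
clock: 27.67
tool_pos: [0.4325, -0.3255, 0.1904]
orientation: [179.9, 15.9, -10.1]
force: [0.6, 0.9, -7.0]
opening: 0.0553
gripper_force: 30.0
```

>>> {"name": "play_rows", "arguments": {"plan": [[-0.1,-1.2,0,0,0,0],[-0.2,-2.0,0,0,0,0],[-0.3,-2.9,0.1,0,0,0],[-0.3,-2.9,0.1,0,0,0],[-0.3,-2.9,0.1,0,0,0],[-0.3,-2.9,0.1,0,0,0],[-0.3,-2.9,0.1,0,0,0],[-0.3,-2.9,0.1,0,0,0],[-0.3,-2.9,0.1,0,0,0],[-0.3,-2.9,0.1,0,0,0],[-0.3,-2.9,0.1,0,0,0],[-0.3,-2.9,0.1,0,0,0],[-0.3,-2.9,0.1,0,0,0],[-0.3,-2.9,0.1,0,0,0],[-0.3,-2.9,0.1,0,0,0],[-0.3,-2.9,0.1,0,0,0],[-0.3,-2.9,0.1,0,0,0],[-0.3,-2.6,0,0,0,0],[0,-1.3,0,0,0,0],[0,-0.6,0,0,0,0]]}}

```text
clock: 29.33
tool_pos: [0.4676, 0.1897, 0.1862]
orientation: [179.8, 16.3, -10.0]
force: [0.2, -0.7, -6.5]
opening: 0.0552
gripper_force: 30.0
```

>>> {"name": "play_rows", "arguments": {"plan": [[0,0,0,0,2,0],[0,0,0,0,3,0],[0,0,0,0,3,0],[0,0,0,0,3,0],[0,0,0,0,3,0],[0,0,0,0,3,0],[0,0,0,0,3,0],[0,0,0,0,3,0],[0,0,0,0,3,0],[0,0,0,0,3,0],[0,0,0,0,2,0],[0,0,0,0,0,0],[0,0,0,0,0,0],[0,0,0,0,0,0]]}}

```text
clock: 30.5
tool_pos: [0.4684, 0.1874, 0.1876]
orientation: [179.8, -14.8, -10.0]
force: [0.4, 0.2, -5.5]
opening: 0.0555
gripper_force: 30.0
```

```bash
sed -i 's/(.066,-.019)/(.055,-.03)/; s/apply(\[0,0,.066\])/apply([0,0,.055])/; s/(-14,8)/(2,24)/; s/f(\[0,0,0\])/f([15,0,0])/' fit.py; python3 fit.py; python3 - <<'E'
from sim import *
T,R,q=now();run(T,R,q,[[0,0,0,0,0,0]]); print(get_obs()['force'],get_obs()['clock'],get_obs()['opening'])
s=snapshot('wrist'); print('wrist holder',[(np.round(d['position'],4),round(d['score'],2)) for d in spot_point('wrist','holder')[:2]])
for c in ('scene','wrist'):
  snapshot(c)
  print(c,[(np.round(d['position'],4),round(d['score'],2)) for d in spot_point(c,'jar_1') if d['position'][2]>.05])
E
```

```text
theta,dx,dz [ 9.60139784e+00 -3.48797186e-03  3.71240935e-03] -255.99684143066406 -237.42061 origin [0.48832701 0.18374167 0.13301278] axis [-0.40620889  0.07445583  0.91074182] tilt 24.391932013074765 30.5
in mixer -0.052451443194056355 0.019928449764562588 0.07301278485394394
T [0.4688 0.1877 0.1878] ori [179.88 -14.82 -10.04] q [ 53.2   0.5 -42.1  19.8 -42.5  12.7] mixer [-72.4  20.5 127.8] bad []
[ 0.16696183  0.29139732 -5.97062713] 30.55 0.05550929993663687
wrist holder [(array([0.5356, 0.1579, 0.0593]), 0.65)]
scene [(array([0.4999, 0.1815, 0.1464]), 0.63)]
wrist [(array([0.5012, 0.1803, 0.1419]), 0.9)]
```

```bash
sed 's/(-.006,.006),(-.004,.004)/(-.0012,.0012),(-.0012,.0012)/' fit.py > fit2.py; python3 fit2.py; sed "s/'scene'/'wrist'/" fit2.py > fit3.py; python3 fit3.py
```

```text
theta,dx,dz [ 2.37510455e+01 -1.20000000e-03  1.14036289e-03] -253.81383 -239.61731 origin [0.50172652 0.18193322 0.14356672] axis [-0.61427767  0.11044558  0.78132242] tilt 38.6181853675379 30.85
in mixer -0.03893825874196252 0.02047863866619387 0.08356672260723927
theta,dx,dz [ 1.51791450e+01 -5.35346068e-05  1.18469370e-03] -187.1681671142578 -166.78918 origin [0.49608169 0.18289077 0.13917841] axis [-0.49276371  0.08900942  0.86559878] tilt 30.04885131179043 30.9
in mixer -0.044665027938426805 0.020439626629107983 0.07917840737393772
```

```bash
python3 - <<'E'
from h import *
from scipy.ndimage import map_coordinates
from scipy.optimize import differential_evolution
s=snapshot('wrist'); g=cv2.GaussianBlur(cv2.cvtColor(s['frame'],cv2.COLOR_RGB2GRAY).astype(np.float32),(0,0),1.0)
m=np.minimum(np.hypot(cv2.Sobel(g,5,1,0),cv2.Sobel(g,5,0,1)),150)
def sc(p,idx):
    v=[]
    for i in idx:
        l=model(p[:2],p[2])[i]
        pts=np.concatenate([a+(b-a)*np.linspace(0,1,40)[:,None] for a,b in zip(l[:-1],l[1:])])
        q=np.array([proj(s,x) for x in pts]); v.append(map_coordinates(m,[q[:,1],q[:,0]],order=1,mode='constant').mean())
    return -np.mean(v)
for idx in ([1,2],[1,2,3],[0,1,2,3]):
    r=differential_evolution(sc,[(.526,.546),(.145,.166),(-13,-7)],args=(idx,),seed=0,maxiter=25,popsize=8); print(idx,np.round(r.x,4),r.fun)
o=[np.round(proj(s,p)) for p in model((.5365,.155),-10)[2]];print(o)
cv2.imwrite('pics/w3.png',overlay(s,model((.5365,.155),-10),'',(200,60,440,280),3))
E
```

```text
[1, 2] [ 0.535   0.1566 -8.8539] -86.59634
[1, 2, 3] [ 0.5344  0.1566 -8.5649] -79.578766
[0, 1, 2, 3] [ 0.5345  0.1567 -8.6245] -67.02721
[array([294., 126.]), array([297., 202.]), array([374., 202.]), array([384., 126.]), array([294., 126.])]
```

View pics/w3.png

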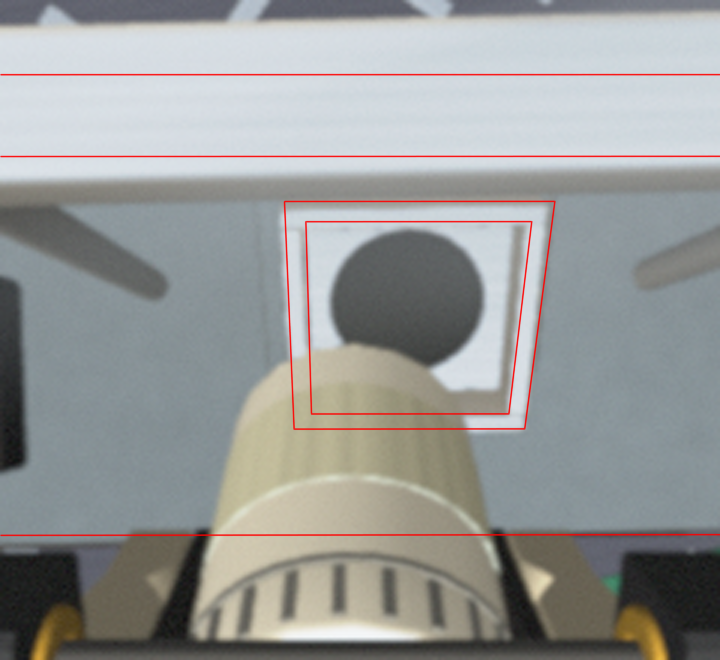

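The wrist view confirms the jar leans 30° with the mouth ahead, centred at about (415,300). The holder is at about (0.535, 0.1557) with yaw -8.6°. I'll compute the approach.

```bash
sed -i "s/Rz=E('z',-10.); HO=np.array(\[.5365,.155,.06\])/Rz=E('z',-8.6); HO=np.array([.535,.1557,.06])/" kin.py; python3 - <<'E'
from sim import *
T,R,q=now(); h=.055
for d in (.025,.0):
    Tt,Rt=pose(-.5*(h+d),.866*(h+d),14.8)
    print(d,'shift in tool now cm',np.round(R.inv().apply(Tt-T)*100,2),'rotvec',np.round(np.degrees((R.inv()*Rt).as_rotvec()),2), 'next-d dir tool',np.round(Rt.inv().apply(Rz.apply([.5,0,-.866])),3),np.round(ik(Tt,Rt,q).x))
E
```

```text
0.025 shift in tool now cm [1.48 2.1  6.47] rotvec [ 0.47 -0.08 -1.36] next-d dir tool [ 0.262 -0.     0.965] [ 47.   6. -47.  24. -31.  15.]
0.0 shift in tool now cm [2.13 2.07 8.89] rotvec [ 0.47 -0.08 -1.36] next-d dir tool [ 0.262 -0.     0.965] [ 45.   9. -48.  27. -27.  13.]
```

>>> {"name": "play_rows", "arguments": {"plan": [[0,0.7,0,0.2,0,-0.5],[0,0.7,0,0.2,0,-0.5],[0,0.7,0,0.1,0,-0.4],[0.2,0,0.7,0,0,0],[0.3,0,1.2,0,0,0],[0.3,0,1.3,0,0,0],[0.3,0,1.3,0,0,0],[0.3,0,1.3,0,0,0],[0.1,0,0.7,0,0,0],[0,0,0,0,0,0],[0,0,0,0,0,0],[0,0,0,0,0,0]]}}

```text
clock: 32.0
tool_pos: [0.4961, 0.1627, 0.1296]
orientation: [-180.0, -14.9, -8.6]
force: [1.1, -0.7, -6.3]
opening: 0.0551
gripper_force: 30.0
```

```bash
cat > chk.py <<'E'
from sim import *
import sys
o=get_obs();T,R,q=now(); h=.055; m=Rz.inv().apply(T-HO); b=Rz.inv()*R
n=np.array([-.5,0,.866]);sl=np.array([.866,0,.5])
print(o['clock'],'d',round(m@n-h,4),'slope err',round(m@sl,4),'y err',round(m[1],4),'ori',o['orientation'],'F',o['force'],o['moment'],o['opening'])
for d in [float(a) for a in sys.argv[1:]]:
    Tt,Rt=pose(-.5*(h+d),.866*(h+d),14.8); print(d,np.round(R.inv().apply(Tt-T)*100,2),np.round(np.degrees((R.inv()*Rt).as_rotvec()),2))
E
python3 chk.py .01 0; python3 fit3.py
```

```text
32.0 d 0.025 slope err 0.0006 y err 0.0011 ori [-179.95037844  -14.91086056   -8.55673559] F [ 1.11743956 -0.65654379 -6.2780645 ] [0.1576592  1.52063272 0.03964117] 0.05514468501353059
0.01 [0.33 0.11 1.46] [-0.06 -0.11  0.04]
0.0 [0.59 0.11 2.43] [-0.06 -0.11  0.04]
theta,dx,dz [1.68546098e+01 1.19964233e-03 1.20000000e-03] -167.45175 -138.34659 origin [0.52621972 0.15822133 0.08196005] axis [-0.5207069   0.07750919  0.85020977] tilt 31.765508059425148 32.0
in mixer -0.010686584089129205 0.0013842416056167473 0.021960053458981818
```

>>> {"name": "play_rows", "arguments": {"plan": [[0.1,0.1,0.4,0,0,0],[0.13,0,0.5,0,0,0],[0.13,0,0.5,0,0,0],[0.1,0,0.4,0,0,0],[0,0,0,0,0,0],[0,0,0,0,0,0]]}}

```text
clock: 32.55
tool_pos: [0.5047, 0.1599, 0.1123]
orientation: [180.0, -14.8, -8.6]
force: [-0.3, 0.5, -7.1]
opening: 0.0555
gripper_force: 30.0
```

```bash
python3 chk.py 0; python3 fit3.py
```

```text
32.55 d 0.0056 slope err -0.0003 y err -0.0004 ori [179.96623456 -14.84748657  -8.55611318] F [-0.28272122  0.4531944  -7.0539115 ] [ 0.10893703  1.55704516 -0.03632298] 0.055527056808321575
0.0 [ 0.18 -0.04  0.53] [ 0.02 -0.05  0.04]
theta,dx,dz [1.67996278e+01 1.07369704e-03 1.18764416e-03] -126.055419921875 -99.55095 origin [0.53458378 0.15535658 0.06464138] axis [-0.5187627   0.0786196   0.85129561] tilt 31.647131874172725 32.55
in mixer -0.0019495263243287475 1.7807992077794997e-05 0.004641378763075327
```

No contact with the walls. I'll go down to the floor in small steps.

>>> {"name": "play_rows", "arguments": {"plan": [[0.06,0,0.2,0,0,0],[0.06,0,0.2,0,0,0],[0.03,0,0.1,0,0,0],[0,0,0,0,0,0],[0,0,0,0,0,0]]}}

```text
clock: 33.02
tool_pos: [0.5075, 0.1598, 0.1084]
orientation: [-180.0, -14.9, -8.6]
force: [0.8, -0.5, -6.7]
opening: 0.0555
gripper_force: 30.0
```

```bash
python3 chk.py 0
```

```text
33.0167 d 0.0008 slope err 0.0001 y err -0.0 ori [-179.98059409  -14.88172818   -8.55287146] F [ 0.80943928 -0.46052724 -6.68336089] [0.14343305 1.48755096 0.00510541] 0.05546621820051465
0.0 [ 0.01 -0.    0.08] [-0.03 -0.08  0.05]
```

>>> {"name": "play_rows", "arguments": {"plan": [[0.03,0,0.1,0,0,0],[0.03,0,0.1,0,0,0],[0,0,0,0,0,0],[0,0,0,0,0,0]]}}

```text
clock: 33.35
tool_pos: [0.5089, 0.1596, 0.108]
orientation: [-180.0, -15.0, -8.6]
force: [-8.4, -3.5, 9.5]
opening: 0.0554
gripper_force: 30.0
```

```bash
python3 chk.py 0
```

```text
33.35 d -0.0003 slope err 0.0011 y err -0.0001 ori [-179.95360819  -14.97041383   -8.56313814] F [-8.36553245 -3.50312049  9.54214873] [-0.99438553  2.832929   -0.25201229] 0.055440901226866346
0.0 [-0.11 -0.01  0.  ] [-0.06 -0.17  0.04]
```

Floor contact, with the force along the floor normal. I'll ease off slightly and release.

>>> {"name": "play_rows", "arguments": {"plan": [[-0.02,0,-0.06,0,0,0],[0,0,0,0,0,0],[0,0,0,0,0,0]]}}

```text
clock: 33.6
tool_pos: [0.5085, 0.1599, 0.1077]
orientation: [-180.0, -14.9, -8.6]
force: [-6.2, -2.4, 5.3]
opening: 0.0554
gripper_force: 30.0
```

>>> {"name": "play_rows", "arguments": {"plan": [[0,0,0,0,0,0],[0,0,0,0,0,0],[0,0,0,0,0,0],[0,0,0,0,0,0],[0,0,0,0,0,0],[0,0,0,0,0,0]], "grip": 8.76}}

```text
clock: 34.1
tool_pos: [0.5084, 0.1599, 0.1072]
orientation: [-180.0, -14.9, -8.5]
force: [0.0, -0.7, -0.3]
opening: 0.0861
gripper_force: 0.0
```

```bash
python3 chk.py 0; python3 fit3.py; python3 - <<'E'
from h import *
s=snapshot('scene')
for c in ('scene','side','wrist'):
  snapshot(c); print(c,[(np.round(d['position'],4),round(d['score'],2)) for d in spot_point(c,'jar_1') if d['position'][2]>.03])
E
```

```text
34.1 d -0.0007 slope err 0.0003 y err 0.0002 ori [-179.96382287  -14.89237946   -8.54806936] F [ 0.02260494 -0.7439198  -0.30225252] [-0.00354084  0.9204249   0.04725689] 0.08608143620236675
0.0 [-0.04  0.02 -0.06] [-0.05 -0.09  0.05]
theta,dx,dz [2.14360269e+01 7.74278148e-04 1.15971725e-03] -114.09111 -71.03752 origin [0.54164553 0.15494649 0.06196915] axis [-0.58591917  0.08747448  0.80563449] tilt 36.32842374907394 34.1
in mixer 0.005077654691305392 0.0008426182938796108 0.0019691512484636825
scene [(array([0.5364, 0.1568, 0.0609]), 0.94)]
side [(array([0.5341, 0.1615, 0.0562]), 0.59)]
wrist []
```

>>> {"name": "play_rows", "arguments": {"plan": [[-0.15,0,-0.5,0,0,0],[-0.3,0,-1,0,0,0],[-0.4,0,-1.5,0,0,0],[-0.5,0,-2,0,0,0],[-0.5,0,-2,0,0,0],[-0.3,0,-1,0,0,0],[0,0,0,0,0,0]]}}

```text
clock: 35.08
tool_pos: [0.4674, 0.167, 0.1815]
orientation: [-179.7, -15.0, -8.5]
force: [0.6, -0.2, -0.3]
opening: 0.0875
gripper_force: 0.0
```

```bash
python3 chk.py 0; cat > final.py <<'E'
from sim import *
from scipy.ndimage import map_coordinates
from scipy.optimize import differential_evolution
t=np.linspace(0,6.283,60)[:-1]
RH=Rz*E('y',-30)
def one(cs):
    S=[]
    for c in cs:
        s=snapshot(c); g=cv2.GaussianBlur(s['frame'].astype(np.float32),(0,0),.8)
        S.append((s,np.minimum(np.max([np.hypot(cv2.Sobel(g[...,i],5,1,0),cv2.Sobel(g[...,i],5,0,1)) for i in range(3)],0),250)))
        print(c,[(np.round(RH.inv().apply(d['position']-HO)*1000,1),round(d['score'],2)) for d in spot_point(c,'jar_1') if d['position'][2]>.03])
    def f(p):
        v=0
        for s,m in S:
            Q=RH*E('y',p[0])*E('x',p[1]); c=HO+RH.apply([p[2],p[3],0])
            P=np.array([proj(s,c+Q.apply([.028*np.cos(a),.028*np.sin(a),.085])) for a in t]); P2=np.array([proj(s,c+Q.apply([.028*np.cos(a),.028*np.sin(a),.07])) for a in t])
            H=cv2.convexHull(np.vstack([P,P2]).astype(np.float32))[:,0]; 
            v-=map_coordinates(m,[P[:,1],P[:,0]],order=1).mean()+.5*map_coordinates(m,[H[:,1],H[:,0]],order=1).mean()
        return v
    r=differential_evolution(f,[(-12,12),(-8,8),(-.006,.006),(-.006,.006)],seed=0,maxiter=30,popsize=8)
    print(cs,'tiltY',r.x[0],'tiltX',r.x[1],'x,y',r.x[2:]*1000,r.fun,f([0,0,0,0]),'lid',RH.inv().apply((RH*E('y',r.x[0])*E('x',r.x[1])).apply([0,0,.085]))*1000+np.r_[r.x[2:]*1000,0])
if __name__=='__main__':
    one(['wrist']); one(['scene','side']); one(['wrist','scene','side'])
E
python3 final.py
```

```text
35.0833 d 0.0845 slope err 0.0014 y err 0.001 ori [-179.74717894  -15.01381584   -8.54851279] F [ 0.59548828 -0.19905411 -0.28922715] [0.07384593 0.85025065 0.00544931] 0.08745500048835639
0.0 [2.05 0.14 8.2 ] [-0.27 -0.21  0.05]
wrist [(array([ 4.4,  1. , -3.9]), 0.58)]
['wrist'] tiltY -1.9547805061720527 tiltX -0.8684743717663501 x,y [ 3.96580626 -1.37003752] -308.38568115234375 -257.24274 lid [ 1.06672664e+00 -8.16791885e-02  8.49407763e+01]
scene [(array([4. , 1.9, 0. ]), 0.72)]
side [(array([-0.2,  2.7,  2.9]), 0.64)]
['scene', 'side'] tiltY 1.7434466919396732 tiltX 0.14961347307577277 x,y [-5.99998373  0.75985984] -439.89478 -408.05267 lid [-3.41393643  0.53790403 84.9603619 ]
wrist [(array([ 0.4,  0.4, -1.3]), 0.7)]
scene [(array([ 2.5, -2.6, -0.1]), 0.94)]
side [(array([-1.4,  2.7,  4.6]), 0.76)]
['wrist', 'scene', 'side'] tiltY -1.0452249226039707 tiltX -1.7987281246141302 x,y [ 2.35354023 -2.81725677] -699.5689697265625 -673.6471 lid [ 0.80376786 -0.14922819 84.94398053]
```

The jar stands squarely, with its lid within 3 mm of the nominal position. Now the lever: I'll plan the path with IK.

```bash
python3 - <<'E'
from sim import *
T,R,q=now()
T,R,q=run(T,R,q,[[-.6,-2.75,0,0,0,0]]*6+[[0,0,0,0,-5,0]]*3)
T,R,q=run(T,R,q,[[0,0,0,0,0,6.9]]*13)
Tt=HO+Rz.apply([-.10,.165,.054]); Rt=E('z',-98.6)*E('x',180)
print('to start',np.round(R.inv().apply(Tt-T)*100,2),np.round(np.degrees((R.inv()*Rt).as_rotvec()),2),Tt)
for x in(-.1,-.02): print(np.round(ik(HO+Rz.apply([x,.165,.054]),Rt,q).x),ik(HO+Rz.apply([x,.165,.054]),Rt,q).cost)
for c in ('scene','side','wrist'):
    snapshot(c)
    print(c,[(np.round(Rz.inv().apply(d['position']-np.r_[HO[:2],0])*1000),round(d['score'],2)) for d in spot_point(c,'switch_tip')[:2]])
E
```

```text
T [0.4576 0.334  0.1694] ori [ 1.7999e+02  1.3000e-01 -8.5600e+00] q [ 55.8  14.  -19.1  -0.1 -56.9  25.7] mixer [-103.2  164.8  109.4] bad []
T [0.4576 0.334  0.1694] ori [ 1.7987e+02 -1.0000e-02 -9.8260e+01] q [ 55.8  14.  -19.1  -0.1 -56.9 -64. ] mixer [-103.2  164.8  109.4] bad []
to start [-0.02 -0.34  5.54] [ 0.13 -0.01  0.34] [0.46079769 0.33379834 0.114     ]
[ 56.  18. -23.  -0. -50. -64.] 9.837438806618479e-20
[ 49.  23. -15.   0. -53. -57.] 1.5871834349441785e-20
scene [(array([-45., 166., 114.]), 0.47)]
side [(array([-43., 165., 116.]), 0.61), (array([ 204., -190.,    1.]), 0.16)]
wrist [(array([-43., 165., 116.]), 0.56), (array([ 10.,   1., 220.]), 0.44)]
```

>>> {"name": "play_rows", "arguments": {"plan": [[-0.6,-2.75,0,0,0,0],[-0.6,-2.75,0,0,0,0],[-0.6,-2.75,0,0,0,0],[-0.6,-2.75,0,0,0,0],[-0.6,-2.75,0,0,0,0],[-0.6,-2.75,0,0,0,0],[0,0,0,0,-5,0],[0,0,0,0,-5,0],[0,0,0,0,-5,0],[0,0,0,0,0,0]], "grip": 0}}

```text
clock: 36.82
tool_pos: [0.4592, 0.336, 0.1701]
orientation: [-179.8, 0.4, -8.6]
force: [2.0, 0.3, 1.6]
opening: 0.0264
gripper_force: 0.0
```

>>> {"name": "play_rows", "arguments": {"plan": [[0,0,0,0,0,6.9],[0,0,0,0,0,6.9],[0,0,0,0,0,6.9],[0,0,0,0,0,6.9],[0,0,0,0,0,6.9],[0,0,0,0,0,6.9],[0,0,0,0,0,6.9],[0,0,0,0,0,6.9],[0,0,0,0,0,6.9],[0,0,0,0,0,6.9],[0,0,0,0,0,6.9],[0,0,0,0,0,6.9],[0,0,0,0,0,6.9],[0,-0.1,2,0,0,0],[0,-0.1,2,0,0,0],[0,-0.1,1.5,0,0,0],[0,0,0,0,0,0],[0,0,0,0,0,0]]}}

```text
clock: 38.32
tool_pos: [0.4601, 0.3332, 0.1143]
orientation: [179.9, -0.1, -98.2]
force: [0.1, 0.7, -0.2]
opening: 0.0002
gripper_force: 0.0
```

>>> {"name": "play_rows", "arguments": {"plan": [[0,-1,0,0,0,0],[0,-1,0,0,0,0],[0,-1,0,0,0,0],[0,-1,0,0,0,0],[0,-1,0,0,0,0],[0,-1,0,0,0,0],[0,-0.5,0,0,0,0],[0,0,0,0,0,0]]}}

```text
clock: 38.98
tool_pos: [0.526, 0.3241, 0.1143]
orientation: [179.9, 0.0, -98.3]
force: [0.7, 0.2, 0.6]
opening: 0.0002
gripper_force: 0.0
```

```bash
cat > lev.py <<'E'
from sim import *
T,R,q=now();o=get_obs();print(o['clock'],np.round(Rz.inv().apply(T-HO)*1000,1),o['orientation'],o['force'],o['opening'])
for c in ('scene','side','wrist'):
    snapshot(c)
    print(c,[(np.round(Rz.inv().apply(d['position']-np.r_[HO[:2],0])*1000),round(d['score'],2)) for d in spot_point(c,'switch_tip')[:2]],[(np.round((Rz*E('y',-30)).inv().apply(d['position']-HO)*1000,1)) for d in spot_point(c,'jar_1') if d['position'][2]>.03])
E
python3 lev.py
```

```text
38.9833 [-34.  165.1  54.3] [ 1.79895137e+02  1.48697548e-02 -9.83183232e+01] [0.72515374 0.15529482 0.60307485] 0.00016041991080771129
scene [(array([ -5., 163., 116.]), 0.6)] [array([ 3.7, -0.9, -0.4]), array([ 86.8,  -0.4, 129.7])]
side [] [array([0.2, 2.5, 1.7])]
wrist [] []
```

The lever is moving. I'll keep pushing to the stop.

>>> {"name": "play_rows", "arguments": {"plan": [[0,-0.6,0,0,0,0],[0,-0.6,0,0,0,0],[0,-0.4,0,0,0,0],[0,-0.2,0,0,0,0],[0,-0.1,0,0,0,0],[0,0,0,0,0,0]]}}

```text
clock: 39.93
tool_pos: [0.5439, 0.3216, 0.1145]
orientation: [179.9, 0.0, -98.3]
force: [0.1, -0.3, 0.1]
opening: 0.0003
gripper_force: 0.0
```

```bash
python3 lev.py
```

```text
39.9333 [-16.  165.4  54.5] [ 1.79888623e+02  2.10776690e-02 -9.82714523e+01] [ 0.09718552 -0.32549373  0.12688514] 0.00032930515979119417
scene [(array([ 11., 166., 111.]), 0.6)] [array([ 0.8, -1.7,  1.7])]
side [(array([-139., -372.,   -3.]), 0.23)] [array([-2. ,  2.7, -3.9])]
wrist [] []
```

>>> {"name": "play_rows", "arguments": {"plan": [[0,-0.1,0,0,0,0],[0,-0.1,0,0,0,0],[0,-0.1,0,0,0,0],[0,0,0,0,0,0]]}}

```text
clock: 40.72
tool_pos: [0.5457, 0.3213, 0.1144]
orientation: [179.8, 0.0, -98.3]
force: [-4.4, 1.8, 2.0]
opening: 0.0004
gripper_force: 2.4
```

At the end stop (about 5 N). I'll retract, move clear and check.

>>> {"name": "play_rows", "arguments": {"plan": [[0,0.5,0,0,0,0],[0,1.5,0,0,0,0],[0,2.5,0,0,0,0],[0,3,0,0,0,0],[0,1,-3,0,0,0],[0,0,-3,0,0,0],[0,0,-3,0,0,0],[0,0,-1,0,0,0],[0,0,0,0,0,0],[0,0,0,0,0,0]]}}

```text
clock: 41.55
tool_pos: [0.4625, 0.3336, 0.2152]
orientation: [179.9, 0.1, -98.3]
force: [-1.1, -0.1, -0.1]
opening: 0.0004
gripper_force: 0.0
```

```bash
python3 lev.py; python3 final.py; python3 - <<'E'
from h import *
for c in ('scene','side'):
    snapshot(c); print(c,[np.round(d['position'],3) for d in spot_point(c,'jar_1')])
E
```

```text
41.55 [-98.3 165.1 155.2] [ 1.79922647e+02  1.20027924e-01 -9.82547305e+01] [-1.07209864 -0.08490111 -0.0796502 ] 0.0004442579652807744
scene [] []
side [(array([ 17., 169., 112.]), 0.57)] [array([-1.5,  3.5,  1.2])]
wrist [(array([ 14., 166., 109.]), 0.78)] [array([-0.3,  2.6, -0.7])]
wrist [(array([ 2. ,  0.7, -0.9]), 0.93)]
['wrist'] tiltY 3.567503452439013 tiltX 2.563940995160655 x,y [-4.15088134  3.99345579] -106.50408 -90.98103 lid [ 1.13290271  0.1910421  84.75035856]
scene [(array([2.6, 0.5, 1.4]), 0.83)]
side [(array([-0.1,  2.6,  3.7]), 0.44)]
['scene', 'side'] tiltY 2.5735255683581864 tiltX -1.4271260476700531 x,y [-5.92683694 -2.42572685] -517.7646484375 -481.46954 lid [-2.11140241 -0.30876166 84.88793152]
wrist [(array([ 1.9, -0.2, -0.5]), 0.91)]
scene [(array([ 3. , -0.2,  0.5]), 0.73)]
side [(array([ 0.7, -0.4,  1.3]), 0.64)]
['wrist', 'scene', 'side'] tiltY 4.001739307853718 tiltX -3.5419944924408258 x,y [-5.72496385 -5.92223657] -603.257080078125 -574.0392 lid [ 0.1955793  -0.67092823 84.63079185]
scene [array([ 0.643, -0.301, -0.006]), array([ 0.607, -0.044,  0.001]), array([ 0.391, -0.068, -0.   ]), array([0.536, 0.157, 0.063]), array([ 0.428, -0.207, -0.   ]), array([ 0.652, -0.172, -0.006]), array([ 0.502, -0.111, -0.002])]
side [array([ 0.389, -0.068,  0.004]), array([ 0.503, -0.111,  0.001]), array([ 0.65 , -0.172, -0.004]), array([ 0.428, -0.206,  0.004]), array([ 0.608, -0.05 , -0.   ]), array([0.535, 0.158, 0.06 ]), array([ 0.64 , -0.3  , -0.001])]
```

All good: the jar is in the holder, the lever is on, and both empty jars are in place. Handing in.

```bash
python3 -c "
from plant import close_job
print(close_job())"
```

```text
the job is handed in; nothing more can be done
None
```

The full jar (about 6 N on the wrist) measured as standing squarely in the holder and released, the lever was then pushed to its on stop, both empty jars were back where they stood, and I handed the job in at about 42 s; no verdict came back.

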